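Lock the power unit's cover with the flat-handled driver

ROBOT

A 6-joint arm with a two-finger parallel gripper is mounted at the origin on a cart in front of the work surface, level with it; the furniture and walls round the work are solid. World frame = base frame: x ahead of the robot, y to its left, z up, the work surface at z = 0. Lengths are in m, angles in rad, forces in N, time in s.
With the tool pointing down it reaches from about 0.35 to 0.775 m from the base axis. Payload 5.5 kg.
Tool frame: the origin (TCP) lies on the centre line of the jaws, within the pads' length; the fingertips stand 8 mm ahead of it and the grasp point (between the pads) lies 11 mm behind it; z points along the fingers, y is the direction in which the jaws open and shut (so a half turn about z gives the same grasp; the last joint's range is limited). The gripper opens to 85 mm and grips with 20 to 120 N. Pads are 22 mm wide; open, the fingers measure 114 mm over their backs; the gripper's body (76 mm by 85 mm) begins 54 mm behind the grasp point. The pads swing forward as they close: fully open they stand 13 mm farther back than shut.
Start: joints at [1.203, 0.313, 0.046, 1.304, 0, 1.431], TCP at [0.13, 0.56, 0.239] pointing down, gripper open.
Joint ranges: [-2.76, 2.76], [-0.86, 1.69], [-1.03, 1.26], [-2.2, 2.34], [-1.47, 1.5], [-3.14, 3.14]. Speed limits (rad/s): [2.57, 2.57, 3.14, 3.14, 3.14, 3.14].

INTERFACE

Orientations are given as a unit quaternion [w, x, y, z].
In Python, from workcell import env gives the robot as it stands. The module is installed in compiled form; this text tells all that it offers.
- The arm moves only by the tool play_rows, never from a script. Its argument "steps" is a list of rows, each an object with "claw": the closure in counts, from 0 (fully open) to 255 (shut); "dp": the shift along the tool's x, y, z in m, a list of three; "angular": the turn, a rotation vector about the tool's x, y, z in degrees, a list of three. In form: [{"claw": claw, "dp": [dx, dy, dz], "angular": [wx, wy, wz]}, ...]. A call has exactly 8 rows; each row shifts and turns the commanded pose from where the row before left it, along the tool's axes as they then stand; what a row does not reach is not made up. A row lasts 1/12 s, in which the tool goes at most 41.7 mm and 7.16 degrees, less where a joint would pass 70% of its speed; a pose out of reach is approached as far as the arm can. A call is refused whole if a number of a shift passes 0.0417 or a number of a turn 7.16, either way. A call with a gripper value outside its range is refused whole. The fingers move at their own pace and stop on an object; "force" is the grip in N (left out, the last holds). Time passes only in rows, so rows that do not move let the fingers close, or fill a call up. It gives the time, the measured TCP pose, the force and the opening at its end, in the units of the state.
- env.get_state(): the state, without advancing time (a new reading comes with each control period).
- env.read_camera(name): name is "scene" or "top" or "wrist"; returns (picture, depth): 400x640x3 uint8, red, green, blue; 400x640 float32, m along the optical axis (not along the pixel's ray), 0 where there is no reading.
- env.calibration(name): a dict with "fx", "fy", "cx", "cy" (pixels), "world_from_camera" (4x4, takes a point from camera to world coordinates); the wrist camera has in their place "hand_eye" (4x4, takes a point from camera to tool coordinates, whose origin is the TCP and whose axes are the flange's). Camera axes: x right, y down, z forward; pixel columns grow to the right and rows downward; lengths in m; the calibration is good to about 2 mm. A picture is of the moment at which its call begins: read the wrist's pose just before it. calibration takes no time and is no camera call.
- env.hand_in(): hands the job in, once; it reports no verdict.
The state is a dict: "clock": time; "joint_pos": joint angles; "qvel": joint speeds; "tau": joint torques, N m; "tcp_pos": TCP position; "orientation": TCP orientation; "wrist_force": force on the tool from outside, world axes, zero at the start; "ft_torque": the same for the moment, N m; "finger_gap": finger opening in m.
Only numpy, scipy, OpenCV 4.12 (cv2) and the standard library are available. Lean on these libraries where they do the work, as an engineer would, in place of code of your own. Each camera call takes 0.05 s, during which the arm holds its last target. There are 200 camera calls.

TASK

Pick the screwdriver up from the counter, stand it blade-down in its wooden holder and let go of it, then take it again from the top and with its blade turn the three slotted screws on the power unit's cover clockwise, each fully home to its stop, the slot in line with the black mark. Finally stand the driver back upright in the holder. Keep your fingers off the power unit and leave the other things on the counter where they are.

Things in the scene. Friction and masses are not known exactly. Their poses are not given: they have to be found in the camera images.
- driver: screwdriver, 0.12 kg: flat black handle 80 mm long, 36 wide (y), 26 thick (z), then a shank 10 mm thick and a blade 16 mm wide (along y), 3.2 thick (2 at the tip). Origin: middle of the handle, on the long axis. x points from blade to butt: butt at x = +40 mm, handle's front shoulder at -40, blade tip at -90. Starts lying on a broad side, its blade roughly toward the right
- driver_tip (a point): middle of the driver's blade tip
- holder: drilled wooden block 64 x 64 x 60 mm (foot plate 74 x 74 x 4 mm), fixed to the counter, origin under its centre. One round hole from above, 24 mm across, 52 mm deep: the driver's shank hangs in it and the handle's shoulder sits on the block's top
- holder_mouth (a point): centre of the hole's mouth, at the top of the block, 60 mm above the counter; z up
- power_unit: grey metal power unit with an aluminium cover, 100 (x) x 160 (y) mm, cover 40 mm above the counter, fixed; origin under its centre, z up. Three captive slotted screws in the cover at its own (x, y) = (-33, 60), (-33, -60) and (33, 0) mm
- screw_1_head (a point): screw 1: middle of the top of its steel head, 51 mm above the counter. The head is 26 mm across, 9.5 mm high, with a straight slot right across it, 5.5 mm wide and 6 mm deep
- screw_1 (a joint): turn of screw 1 (rad), 0 to 1.5, growing clockwise seen from above; stays where left. 1.5 = home on its stop, slot along the power unit's own x axis, in line with the black mark beside it. At value v the slot lies along the unit's x axis turned (1.5 - v) counter-clockwise
- screw_2_head (a point): screw 2: middle of the top of its steel head, 51 mm above the counter. The head is 26 mm across, 9.5 mm high, with a straight slot right across it, 5.5 mm wide and 6 mm deep
- screw_2 (a joint): turn of screw 2 (rad), 0 to 1.5, growing clockwise seen from above; stays where left. 1.5 = home on its stop, slot along the power unit's own x axis, in line with the black mark beside it. At value v the slot lies along the unit's x axis turned (1.5 - v) counter-clockwise
- screw_3_head (a point): screw 3: middle of the top of its steel head, 51 mm above the counter. The head is 26 mm across, 9.5 mm high, with a straight slot right across it, 5.5 mm wide and 6 mm deep
- screw_3 (a joint): turn of screw 3 (rad), 0 to 1.5, growing clockwise seen from above; stays where left. 1.5 = home on its stop, slot along the power unit's own x axis, in line with the black mark beside it. At value v the slot lies along the unit's x axis turned (1.5 - v) counter-clockwise
- polish_tin: bystander: round low polish tin, 67 mm across, 24 mm high, loose; origin under its centre
- thread_reel_small: bystander: upright grey thread reel, 43 mm across, 55 mm high, loose; origin under its centre
- polish_tin_wide: bystander: round low polish tin, 77 mm across, 26 mm high, loose; origin under its centre
- thread_reel_tall: bystander: upright white thread reel, 64 mm across, 110 mm high, loose; origin under its centre
- heel_pad: bystander: flat black heel pad, 54 x 56 mm, 9 mm thick, loose; origin under its centre
- buckle: bystander: small flat dark belt buckle, 32 x 38 mm, 6 mm thick, loose; origin under its centre

How it is judged:
On the way, in this order (a step that is already met when the one before it is completed fails the run):
1. the driver stands blade-down in the holder, let go (horizontal distance between driver and holder_mouth below 0.01 m and angle between driver's own x axis and vertical below 0.12 rad and z of driver_tip in the frame of holder_mouth below -0.04 m and contact force between the fingers and driver below 0.1 N and linear speed of driver below 0.02 m/s), for 0.2 s.
2. all three screws are turned home (value of joint each of screw_1, screw_2, screw_3 above 1.36 rad), for 0.2 s.
At the end, for the whole second after the job is handed in: Every screw reads over 1.36 rad (stop at 1.5), and the driver stands in the holder: its origin within 10 mm of the hole's axis, tilted under 0.12 rad, its tip over 40 mm below the mouth, let go and at rest. The driver must have stood so once before the last screw was home (all of step 1 and all of step 2); the robot touches nothing.
It fails at once if the fingers touch the power unit or its screws with over 2 N (contact force between the fingers and power_unit above 2 N).
It fails at once if one of the loose bystanders is moved over 30 mm (distance of any of polish_tin, thread_reel_small, polish_tin_wide, thread_reel_tall, heel_pad, buckle from where it was at the start of the episode above 0.03 m).
It also fails if it takes over 72 s, if anything falls off the work surface, if the arm or the gripper's body presses on something with over 40 N, if the wrist force passes 120 N, or if a joint passes its speed limit or range.

## Working session

There is one attempt and no reset: what is moved stays moved. The work goes in short steps, Python scripts to look and compute and a tool call to move; the robot and the scene stay as the last step left them, time stands still between calls to the robot, and variables do not carry over. Pictures are saved under pics/ and viewed, about 8 in all and at most 12, crops included, and the job is handed in when it is done.

Besides the shell and the picture viewer there is one more tool, called after "Request:" as a command line: name --argument value ..., lists and objects as JSON in quotes. play_rows: Moves the arm, as the interface text tells. Its arguments: {"type":"object","properties":{"steps":{"type":"array","items":{"type":"object","properties":{"claw":{"type":"number"},"dp":{"type":"array","items":{"type":"number"}},"angular":{"type":"array","items":{"type":"number"}}}}},"force":{"type":"number"}},"required":["steps"]}

```bash
mkdir -p pics; cat > h.py <<'E'
import numpy as np, cv2
from workcell import env
from scipy.spatial.transform import Rotation as R
def T():
    s=env.get_state(); q=s['orientation']; M=np.eye(4)
    M[:3,:3]=R.from_quat([q[1],q[2],q[3],q[0]]).as_matrix(); M[:3,3]=s['tcp_pos']; return M
def shot(n,f):
    W=T() if n=='wrist' else None
    p,d=env.read_camera(n); c=env.calibration(n)
    M=W@c['hand_eye'] if n=='wrist' else c['world_from_camera']
    np.savez('pics/'+f+'.npz',p=p,d=d,M=M,k=[c['fx'],c['fy'],c['cx'],c['cy']])
    cv2.imwrite('pics/'+f+'.png',p[:,:,::-1]); return p,d
def load(f): return np.load('pics/'+f+'.npz')
def w(f,u,v,z=None):
    a=load(f); k=a['k']; M=a['M']; r=np.array([(u-k[2])/k[0],(v-k[3])/k[1],1])
    if z is None: s=a['d'][int(round(v)),int(round(u))]
    else: s=(z-M[2,3])/(M[:3,:3]@r)[2]
    return M[:3,:3]@r*s+M[:3,3]
def st():
    s=env.get_state(); m=T()
    print('t',round(s['clock'],2),'tcp',np.round(s['tcp_pos'],4),'x',np.round(m[:3,0],3),'y',np.round(m[:3,1],3),'z',np.round(m[:3,2],3),'F',np.round(s['wrist_force'],1),'M',np.round(s['ft_torque'],2),'gap',round(s['finger_gap'],4),'j',np.round(s['joint_pos'],2))
E
python3 - <<'E'
from h import *
st()
p,d=shot('top','top0'); shot('scene','scene0')
c=env.calibration('top'); print(c); print(env.calibration('wrist'))
E
```

```text
t 0.0 tcp [0.1297 0.5597 0.2384] x [-0.974  0.226  0.   ] y [ 0.226  0.974 -0.002] z [-0.001 -0.002 -1.   ] F [ 0.1 -0.8 -1.6] M [0.01 0.01 0.05] gap 0.0854 j [1.2  0.31 0.04 1.3  0.   1.43]
{'fx': 482.8854679299027, 'fy': 482.8854679299027, 'cx': 318.96551627215206, 'cy': 199.6695508831905, 'world_from_camera': array([[ 0.521561  , -0.8010945 ,  0.29363534,  0.12430567],
       [-0.85317517, -0.48639558,  0.18844486, -0.08146143],
       [-0.0081392 , -0.34880787, -0.93715891,  1.35521005],
       [ 0.        ,  0.        ,  0.        ,  1.        ]])}
{'fx': 290.4581858595621, 'fy': 290.4581858595621, 'cx': 317.9451832817727, 'cy': 199.203173955551, 'hand_eye': array([[ 1.13727248e-03, -9.53078935e-01, -3.02719755e-01,
         7.62192495e-02],
       [ 9.99999179e-01,  1.26272260e-03, -2.18693247e-04,
        -8.88294663e-04],
       [ 5.90683001e-04, -3.02719257e-01,  9.53079589e-01,
        -1.35301812e-01],
       [ 0.00000000e+00,  0.00000000e+00,  0.00000000e+00,
         1.00000000e+00]])}
```

View pics/top0.png

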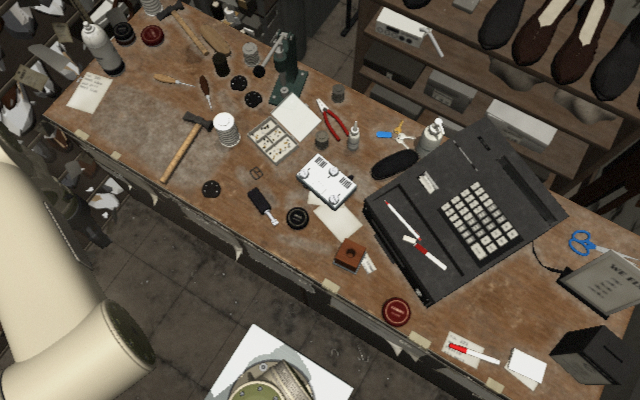

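View pics/scene0.png

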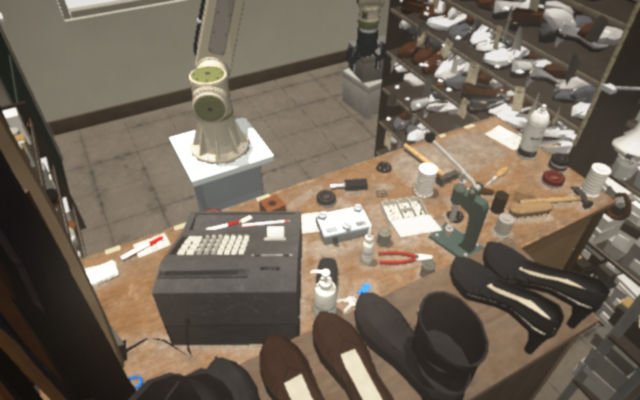

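The top view shows the driver at about (262,206), the holder at (350,253) and the power unit at (327,181). The tins are at (297,217), (211,188) and (397,311), and the white reel is at (227,128). I'll enlarge the middle next.

```bash
python3 - <<'E'
from h import *
a=load('top0'); c=a['p'][140:280,235:385,::-1]
cv2.imwrite('pics/c1.png',cv2.resize(c,(750,600)[:2] if 0 else (640,597),interpolation=cv2.INTER_CUBIC))
for n,u,v,z in [('drv butt',252,190,.013),('drv should',268,213,.013),('tip',276,224,.005),('holder',350,250,.06),('unit',327,181,.04),('tin',297,217,.02),('tin2',211,188,.02),('tin3',397,311,.02),('reel',227,120,.11)]:
    print(n,np.round(w('top0',u,v,z),3),np.round(w('top0',u,v),3))
E
```

```text
drv butt [0.467 0.376 0.013] [0.464 0.371 0.026]
drv should [0.431 0.295 0.013] [0.431 0.294 0.016]
tip [0.417 0.258 0.005] [0.418 0.259 0.002]
holder [0.448 0.029 0.06 ] [0.453 0.031 0.04 ]
unit [0.599 0.193 0.04 ] [0.6   0.194 0.037]
tin [0.463 0.214 0.02 ] [0.463 0.213 0.022]
tin2 [0.407 0.482 0.02 ] [ 0.412  0.491 -0.001]
tin3 [ 0.378 -0.162  0.02 ] [ 0.376 -0.162  0.027]
reel [0.587 0.53  0.11 ] [0.587 0.53  0.11 ]
```

View pics/c1.png

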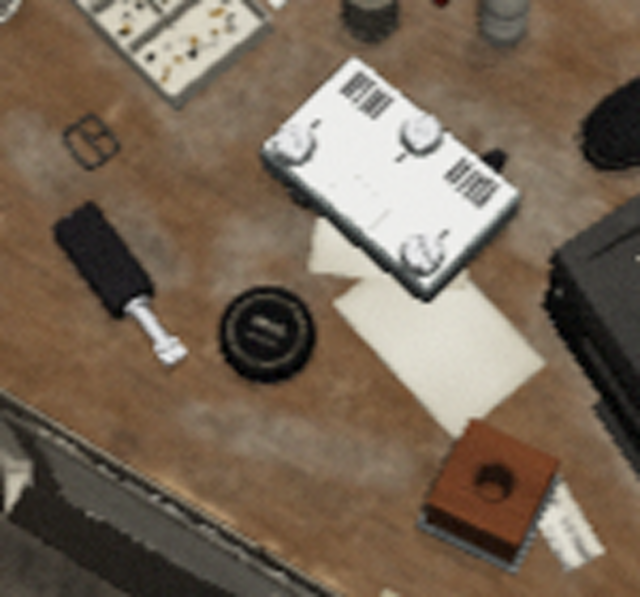

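Request:
play_rows --steps '[{"claw": 0, "dp": [-0.026, -0.0175, -0.007], "angular": [0, 0, 0]}, {"claw": 0, "dp": [-0.026, -0.0175, -0.007], "angular": [0, 0, 0]}, {"claw": 0, "dp": [-0.026, -0.0175, -0.007], "angular": [0, 0, 0]}, {"claw": 0, "dp": [-0.026, -0.0175, -0.007], "angular": [0, 0, 0]}, {"claw": 0, "dp": [-0.026, -0.0175, -0.007], "angular": [0, 0, 0]}, {"claw": 0, "dp": [-0.026, -0.0175, -0.007], "angular": [0, 0, 0]}, {"claw": 0, "dp": [-0.026, -0.0175, -0.007], "angular": [0, 0, 0]}, {"claw": 0, "dp": [-0.026, -0.0175, -0.007], "angular": [0, 0, 0]}]' --force 60

```text
clock: 0.77
tcp_pos: [0.3014, 0.3754, 0.2953]
orientation: [-0.0, 0.114, 0.994, -0.0]
wrist_force: [0.3, 0.7, 0.4]
finger_gap: 0.0857
```

Request:
play_rows --steps '[{"claw": 0, "dp": [-0.026, -0.0175, -0.007], "angular": [0, 0, 0]}, {"claw": 0, "dp": [-0.026, -0.0175, -0.007], "angular": [0, 0, 0]}, {"claw": 0, "dp": [-0.026, -0.0175, -0.007], "angular": [0, 0, 0]}, {"claw": 0, "dp": [-0.026, -0.0175, -0.007], "angular": [0, 0, 0]}, {"claw": 0, "dp": [-0.026, -0.0175, -0.007], "angular": [0, 0, 0]}, {"claw": 0, "dp": [-0.026, -0.0175, -0.007], "angular": [0, 0, 0]}, {"claw": 0, "dp": [-0.026, -0.0175, -0.007], "angular": [0, 0, 0]}, {"claw": 0, "dp": [0, 0, 0], "angular": [0, 0, 0]}]'

```text
clock: 1.43
tcp_pos: [0.4541, 0.2131, 0.3446]
orientation: [0.001, 0.116, 0.993, -0.0]
wrist_force: [0.4, -0.2, 0.6]
finger_gap: 0.0852
```

```bash
python3 - <<'E'
from h import *
st(); shot('wrist','w1'); st()
E
```

```text
t 1.43 tcp [0.4541 0.2131 0.3446] x [-0.973  0.231 -0.002] y [ 0.231  0.973 -0.001] z [ 0.002 -0.001 -1.   ] F [ 0.4 -0.2  0.6] M [0.01 0.06 0.03] gap 0.0852 j [ 0.28  0.16  0.1   1.51 -0.    0.51]
t 1.48 tcp [0.4523 0.2145 0.3441] x [-0.973  0.23  -0.   ] y [ 0.23   0.973 -0.   ] z [ 0. -0. -1.] F [-1.2  0.6 -0.3] M [ 0.04 -0.01  0.04] gap 0.0854 j [ 0.28  0.16  0.1   1.51 -0.    0.51]
```

View pics/w1.png

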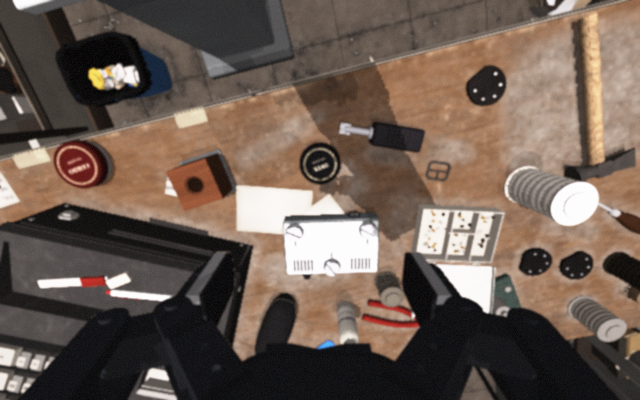

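Wrist view, by pixel:
- Driver: blade at (341,128), butt at (424,140).
- Black tin at (320,162).
- Holder hole at (195,184).
- Screws at about (295,231), (370,229) and (332,267).

I'll enlarge the parts that matter.

```bash
python3 - <<'E'
from h import *
a=load('w1')['p'][:,:,::-1]
f=lambda x0,y0,W,H,s: cv2.resize(a[y0:y0+H,x0:x0+W],None,fx=s,fy=s,interpolation=cv2.INTER_CUBIC)
A=f(280,205,105,75,5)   # unit 525x375
B=f(330,110,105,40,5)   # driver 525x200
C=f(165,145,50,75,5)   # holder 250x375
img=np.zeros((575,775,3),np.uint8); img[:375,:525]=A; img[375:,:525]=B; img[:375,525:]=C
cv2.imwrite('pics/c2.png',img)
d=load('w1')['d']
for u,v in [(375,134),(398,137),(420,140),(320,162),(180,170),(330,240),(332,267),(350,160)]: print(u,v,np.round(w('w1',u,v),4))
E
```

```text
375 134 [0.4387 0.3048 0.0276]
398 137 [0.4513 0.3385 0.0268]
420 140 [0.4634 0.3704 0.0276]
320 162 [0.4619 0.2133 0.0246]
180 170 [0.4197 0.0117 0.0604]
330 240 [0.5903 0.2003 0.0404]
332 267 [0.6345 0.1934 0.051 ]
350 160 [ 4.746e-01  2.617e-01 -3.000e-04]
```

View pics/c2.png

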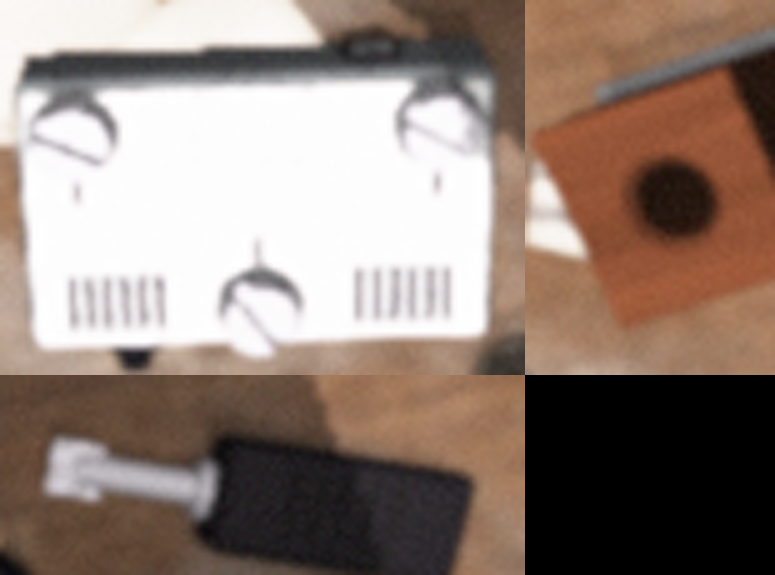

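```bash
cat >> h.py <<'E'
def cloud(f):
    a=load(f);k=a['k'];d=a['d'];v,u=np.mgrid[0:400,0:640]
    P=np.stack([(u-k[2])/k[0]*d,(v-k[3])/k[1]*d,d],-1)@a['M'][:3,:3].T+a['M'][:3,3]
    P[d<=0]=np.nan; return P
def heads(f,C,r=.02):
    P=cloud(f).reshape(-1,3); out=[]
    for c in C:
        m=(np.hypot(P[:,0]-c[0],P[:,1]-c[1])<r)&(P[:,2]>.047)&(P[:,2]<.056)
        Q=P[m,:2]; (x,y),rr=cv2.minEnclosingCircle(Q.astype(np.float32)); out.append([x,y,rr,m.sum(),*Q.mean(0),P[m,2].mean()])
    return np.round(out,4)
E
python3 - <<'E'
from h import *
for n,u,v,z in [('butt',422.8,140.2,.026),('center',397,136.4,.026),('should',372.2,133,.026),('tip',340.4,128.2,.012),('hole',195.4,185,.06),('s2',294.4,232,.051),('s1',370,230.5,.051),('s3',332.3,268.5,.051)]:
    print(n,np.round(w('w1',u,v,z),4))
P=cloud('w1').reshape(-1,3)
print(heads('w1',[w('w1',*x,.051) for x in [(370,230.5),(294.4,232),(332.3,268.5)]]))
m=(P[:,2]>.035)&(P[:,2]<.06)&(abs(P[:,0]-.595)<.09)&(abs(P[:,1]-.19)<.12)
print('unit',cv2.minAreaRect(P[m,:2].astype(np.float32)))
m=(P[:,2]>.055)&(P[:,2]<.065)&(abs(P[:,0]-.445)<.06)&(abs(P[:,1]-.03)<.06)
print('holder',cv2.minAreaRect(P[m,:2].astype(np.float32)))
m=(P[:,2]>.02)&(P[:,2]<.035)&(abs(P[:,0]-.45)<.06)&(abs(P[:,1]-.336)<.06)
print('handle',cv2.minAreaRect(P[m,:2].astype(np.float32)))
E
```

```text
butt [0.465  0.3751 0.026 ]
center [0.4502 0.3373 0.026 ]
should [0.4364 0.3012 0.026 ]
tip [0.4195 0.2561 0.012 ]
hole [0.4465 0.0254 0.06  ]
s2 [0.5582 0.1483 0.051 ]
s1 [0.5835 0.2671 0.051 ]
s3 [0.6374 0.1933 0.051 ]
[[5.848e-01 2.631e-01 1.320e-02 1.540e+02 5.836e-01 2.631e-01 5.140e-02]
 [5.612e-01 1.457e-01 1.300e-02 1.630e+02 5.607e-01 1.459e-01 5.120e-02]
 [6.377e-01 1.917e-01 1.320e-02 1.440e+02 6.368e-01 1.916e-01 5.130e-02]]
unit ((0.6038779020309448, 0.19831837713718414), (0.15865610539913177, 0.09725149720907211), 78.50325775146484)
holder ((0.44623863697052, 0.023279190063476562), (0.06398661434650421, 0.06532016396522522), 4.827767848968506)
handle ((0.451608270406723, 0.3359430432319641), (0.08464763313531876, 0.03595427796244621), 67.85102081298828)
```

```bash
cat >> h.py <<'E'
from scipy.linalg import expm, logm
def pose(p,yaz,tilt=0):
    "tool-down, y axis at azimuth yaz (deg), then turned about tool y by tilt (deg)"
    a=np.radians(yaz); y=np.array([np.cos(a),np.sin(a),0]); z=np.array([0,0,-1.]); x=np.cross(y,z)
    M=np.eye(4); M[:3,:3]=np.c_[x,y,z]@R.from_euler('y',tilt,degrees=True).as_matrix(); M[:3,3]=p; return M
def plan(A,B,n=None,v=.033,wd=6.5):
    D=np.linalg.inv(A)@B; r=R.from_matrix(D[:3,:3]).as_rotvec()
    if n is None: n=int(max(np.ceil(np.linalg.norm(D[:3,3])/v),np.ceil(np.degrees(np.linalg.norm(r))/wd),1))
    E=expm(np.real(logm(D))/n)
    print('rows',n,'dp',np.round(E[:3,3],4).tolist(),'ang',np.round(np.degrees(R.from_matrix(E[:3,:3]).as_rotvec()),2).tolist()); return B
E
python3 - <<'E'
from h import *
print('buckle',w('w1',437,170,.006))
A=T(); 
B=plan(A,pose([.453-.377*-.03,.341+.926*.03,.12],157.85,40))
C=plan(B,pose([.453,.341,.015],157.85,40))
E
```

```text
buckle [0.52284914 0.3984239  0.006     ]
rows 14 dp [-0.0104, 0.0133, 0.0126] ang [2.02, 2.36, -5.54]
rows 4 dp [-0.0111, 0.0, 0.0249] ang [-0.0, 0.0, 0.0]
```

Request:
play_rows --steps '[{"claw": 0, "dp": [-0.0104, 0.0133, 0.0126], "angular": [2.02, 2.36, -5.54]}, {"claw": 0, "dp": [-0.0104, 0.0133, 0.0126], "angular": [2.02, 2.36, -5.54]}, {"claw": 0, "dp": [-0.0104, 0.0133, 0.0126], "angular": [2.02, 2.36, -5.54]}, {"claw": 0, "dp": [-0.0104, 0.0133, 0.0126], "angular": [2.02, 2.36, -5.54]}, {"claw": 0, "dp": [-0.0104, 0.0133, 0.0126], "angular": [2.02, 2.36, -5.54]}, {"claw": 0, "dp": [-0.0104, 0.0133, 0.0126], "angular": [2.02, 2.36, -5.54]}, {"claw": 0, "dp": [-0.0104, 0.0133, 0.0126], "angular": [2.02, 2.36, -5.54]}, {"claw": 0, "dp": [-0.0104, 0.0133, 0.0126], "angular": [2.02, 2.36, -5.54]}]'

```text
clock: 2.15
tcp_pos: [0.5028, 0.3156, 0.222]
orientation: [-0.175, -0.272, 0.939, -0.118]
wrist_force: [0.6, 0.4, 0.8]
finger_gap: 0.0857
```

Request:
play_rows --steps '[{"claw": 0, "dp": [-0.0104, 0.0133, 0.0126], "angular": [2.02, 2.36, -5.54]}, {"claw": 0, "dp": [-0.0104, 0.0133, 0.0126], "angular": [2.02, 2.36, -5.54]}, {"claw": 0, "dp": [-0.0104, 0.0133, 0.0126], "angular": [2.02, 2.36, -5.54]}, {"claw": 0, "dp": [-0.0104, 0.0133, 0.0126], "angular": [2.02, 2.36, -5.54]}, {"claw": 0, "dp": [-0.0104, 0.0133, 0.0126], "angular": [2.02, 2.36, -5.54]}, {"claw": 0, "dp": [-0.0104, 0.0133, 0.0126], "angular": [2.02, 2.36, -5.54]}, {"claw": 0, "dp": [0, 0, 0], "angular": [0, 0, 0]}, {"claw": 0, "dp": [0, 0, 0], "angular": [0, 0, 0]}]'

```text
clock: 2.82
tcp_pos: [0.4596, 0.3719, 0.1183]
orientation: [-0.286, -0.527, 0.777, -0.193]
wrist_force: [0.1, -0.7, 0.4]
finger_gap: 0.0854
```

```bash
python3 - <<'E'
from h import *
st(); plan(T(),pose([.453,.341,.015],157.85,40),6)
E
```

```text
t 2.82 tcp [0.4596 0.3719 0.1183] x [-0.282 -0.709  0.647] y [-0.929  0.371  0.002] z [-0.241 -0.6   -0.763] F [ 0.1 -0.7  0.4] M [ 0.55 -0.25  0.01] gap 0.0854 j [ 0.7   0.99  0.7   1.92 -0.31 -0.39]
rows 6 dp [-0.0071, -0.0009, 0.0165] ang [-0.03, -0.05, 0.06]
```

Request:
play_rows --steps '[{"claw": 0, "dp": [-0.0071, -0.0009, 0.0165], "angular": [0, 0, 0]}, {"claw": 0, "dp": [-0.0071, -0.0009, 0.0165], "angular": [0, 0, 0]}, {"claw": 0, "dp": [-0.0071, -0.0009, 0.0165], "angular": [0, 0, 0]}, {"claw": 0, "dp": [-0.0071, -0.0009, 0.0165], "angular": [0, 0, 0]}, {"claw": 0, "dp": [-0.0071, -0.0009, 0.0165], "angular": [0, 0, 0]}, {"claw": 0, "dp": [-0.0071, -0.0009, 0.0165], "angular": [0, 0, 0]}, {"claw": 0, "dp": [0, 0, 0], "angular": [0, 0, 0]}, {"claw": 0, "dp": [0, 0, 0], "angular": [0, 0, 0]}]'

```text
clock: 3.48
tcp_pos: [0.4559, 0.3391, 0.0184]
orientation: [-0.284, -0.525, 0.779, -0.192]
wrist_force: [0.4, 0.3, 1.1]
finger_gap: 0.0855
```

```bash
python3 - <<'E'
from h import *
st(); plan(T(),pose([.453,.341,.015],157.85,40),1)
E
```

```text
t 3.48 tcp [0.4559 0.3391 0.0184] x [-0.288 -0.709  0.643] y [-0.927  0.376 -0.001] z [-0.241 -0.596 -0.766] F [0.4 0.3 1.1] M [ 0.49 -0.22 -0.  ] gap 0.0855 j [ 0.66  0.99  0.45  1.66 -0.33 -0.41]
rows 1 dp [-0.0027, 0.0034, 0.0022] ang [-0.08, -0.04, 0.03]
```

Request:
play_rows --steps '[{"claw": 0, "dp": [-0.0025, 0.0034, 0.002], "angular": [0, 0, 0]}, {"claw": 120, "dp": [0, 0, 0], "angular": [0, 0, 0]}, {"claw": 255, "dp": [0, 0, 0], "angular": [0, 0, 0]}, {"claw": 255, "dp": [0, 0, 0], "angular": [0, 0, 0]}, {"claw": 255, "dp": [0, 0, 0], "angular": [0, 0, 0]}, {"claw": 255, "dp": [0, 0, 0], "angular": [0, 0, 0]}, {"claw": 255, "dp": [0, 0, 0], "angular": [0, 0, 0]}, {"claw": 255, "dp": [0, 0, 0], "angular": [0, 0, 0]}]' --force 70

```text
clock: 4.15
tcp_pos: [0.4529, 0.3423, 0.0147]
orientation: [-0.283, -0.526, 0.779, -0.192]
wrist_force: [1.8, 3.6, 5.0]
finger_gap: 0.0347
```

Request:
play_rows --steps '[{"claw": 255, "dp": [0, 0, 0], "angular": [0, 0, 0]}, {"claw": 255, "dp": [0, 0, 0], "angular": [0, 0, 0]}, {"claw": 255, "dp": [0, 0, 0], "angular": [0, 0, 0]}, {"claw": 255, "dp": [-0.0064, 0, -0.0077], "angular": [0, 0, 0]}, {"claw": 255, "dp": [-0.0128, 0, -0.0153], "angular": [0, 0, 0]}, {"claw": 255, "dp": [0.0193, 0, -0.023], "angular": [0, 0, 0]}, {"claw": 255, "dp": [0.0193, 0, -0.023], "angular": [0, 0, 0]}, {"claw": 255, "dp": [0.0193, 0, -0.023], "angular": [0, 0, 0]}]'

```text
clock: 4.82
tcp_pos: [0.4629, 0.3688, 0.1084]
orientation: [-0.286, -0.526, 0.778, -0.192]
wrist_force: [0.6, -0.5, -1.1]
finger_gap: 0.0346
```

```bash
python3 - <<'E'
from h import *
st()
E
```

```text
t 4.82 tcp [0.4629 0.3688 0.1084] x [-0.284 -0.708  0.646] y [-0.928  0.373  0.002] z [-0.243 -0.599 -0.763] F [ 0.6 -0.5 -1.1] M [ 0.68 -0.29  0.03] gap 0.0346 j [ 0.69  0.99  0.68  1.9  -0.31 -0.39]
```

```bash
cat >> h.py <<'E'
Dl=np.eye(4); _a=np.radians(67.85); Dl[:3,:3]=np.c_[[np.cos(_a),np.sin(_a),0],[-np.sin(_a),np.cos(_a),0],[0,0,1]]; Dl[:3,3]=[.4512,.3363,.013]
G=np.linalg.inv(Dl)@pose([.4529,.3423,.0147],157.85,40)  # tool in driver
def stand(p,yaz,G):
    "tool pose for driver upright at centre p, driver y at azimuth yaz"
    a=np.radians(yaz); y=np.array([np.cos(a),np.sin(a),0]); x=np.array([0,0,1.]); D=np.eye(4)
    D[:3,:3]=np.c_[x,y,np.cross(x,y)]; D[:3,3]=p; return D@G
E
python3 - <<'E'
from h import *
A=T()
B=stand([.4463,.0243,.19],157.85,G); print(np.round(B,3))
plan(A,B,24)
E
```

```text
[[-0.242 -0.926  0.289  0.445]
 [-0.595  0.377  0.71   0.023]
 [-0.766 -0.    -0.643  0.196]
 [ 0.     0.     0.     1.   ]]
rows 24 dp [0.0149, -0.0047, -0.0049] ang [0.01, -3.76, 0.01]
```

Request:
play_rows --steps '[{"claw": 255, "dp": [0.0149, -0.0047, -0.0049], "angular": [0, -3.76, 0]}, {"claw": 255, "dp": [0.0149, -0.0047, -0.0049], "angular": [0, -3.76, 0]}, {"claw": 255, "dp": [0.0149, -0.0047, -0.0049], "angular": [0, -3.76, 0]}, {"claw": 255, "dp": [0.0149, -0.0047, -0.0049], "angular": [0, -3.76, 0]}, {"claw": 255, "dp": [0.0149, -0.0047, -0.0049], "angular": [0, -3.76, 0]}, {"claw": 255, "dp": [0.0149, -0.0047, -0.0049], "angular": [0, -3.76, 0]}, {"claw": 255, "dp": [0.0149, -0.0047, -0.0049], "angular": [0, -3.76, 0]}, {"claw": 255, "dp": [0.0149, -0.0047, -0.0049], "angular": [0, -3.76, 0]}]'

```text
clock: 5.48
tcp_pos: [0.4654, 0.2731, 0.1975]
orientation: [-0.071, -0.558, 0.826, -0.048]
wrist_force: [0.8, -0.6, -0.5]
finger_gap: 0.0348
```

Request:
play_rows --steps '[{"claw": 255, "dp": [0.0149, -0.0047, -0.0049], "angular": [0, -3.76, 0]}, {"claw": 255, "dp": [0.0149, -0.0047, -0.0049], "angular": [0, -3.76, 0]}, {"claw": 255, "dp": [0.0149, -0.0047, -0.0049], "angular": [0, -3.76, 0]}, {"claw": 255, "dp": [0.0149, -0.0047, -0.0049], "angular": [0, -3.76, 0]}, {"claw": 255, "dp": [0.0149, -0.0047, -0.0049], "angular": [0, -3.76, 0]}, {"claw": 255, "dp": [0.0149, -0.0047, -0.0049], "angular": [0, -3.76, 0]}, {"claw": 255, "dp": [0.0149, -0.0047, -0.0049], "angular": [0, -3.76, 0]}, {"claw": 255, "dp": [0.0149, -0.0047, -0.0049], "angular": [0, -3.76, 0]}]'

```text
clock: 6.15
tcp_pos: [0.4551, 0.1479, 0.2295]
orientation: [0.146, -0.551, 0.816, 0.098]
wrist_force: [0.1, -1.4, -1.7]
finger_gap: 0.035
```

Request:
play_rows --steps '[{"claw": 255, "dp": [0.0149, -0.0047, -0.0049], "angular": [0, -3.76, 0]}, {"claw": 255, "dp": [0.0149, -0.0047, -0.0049], "angular": [0, -3.76, 0]}, {"claw": 255, "dp": [0.0149, -0.0047, -0.0049], "angular": [0, -3.76, 0]}, {"claw": 255, "dp": [0.0149, -0.0047, -0.0049], "angular": [0, -3.76, 0]}, {"claw": 255, "dp": [0.0149, -0.0047, -0.0049], "angular": [0, -3.76, 0]}, {"claw": 255, "dp": [0.0149, -0.0047, -0.0049], "angular": [0, -3.76, 0]}, {"claw": 255, "dp": [0.0149, -0.0047, -0.0049], "angular": [0, -3.76, 0]}, {"claw": 255, "dp": [0.0149, -0.0047, -0.0049], "angular": [0, -3.76, 0]}]'

```text
clock: 6.82
tcp_pos: [0.4457, 0.0225, 0.1971]
orientation: [0.353, -0.507, 0.75, 0.237]
wrist_force: [0.2, 0.6, -2.4]
finger_gap: 0.0347
```

```bash
python3 - <<'E'
from h import *
st(); plan(T(),stand([.4463,.0243,.19],157.85,G),1)
p,d=shot('wrist','w2'); q,_=shot('top','t2')
c=cv2.resize(q[200:280,310:400,::-1],None,fx=3.5,fy=3.5,interpolation=cv2.INTER_CUBIC)
im=np.zeros((400,640+315,3),np.uint8); im[:,:640]=p[:,:,::-1]; im[:280,640:]=c
cv2.imwrite('pics/w2b.png',cv2.resize(im,(800,335)))
E
```

```text
t 6.82 tcp [0.4457 0.0225 0.1971] x [-0.238 -0.593 -0.769] y [-0.927  0.374 -0.002] z [ 0.289  0.713 -0.639] F [ 0.2  0.6 -2.4] M [-0.87  0.34  0.04] gap 0.0347 j [-0.67  0.19 -0.52  1.19  0.83 -2.01]
rows 1 dp [0.0006, 0.0008, 0.0008] ang [0.06, 0.31, 0.18]
```

View pics/w2b.png

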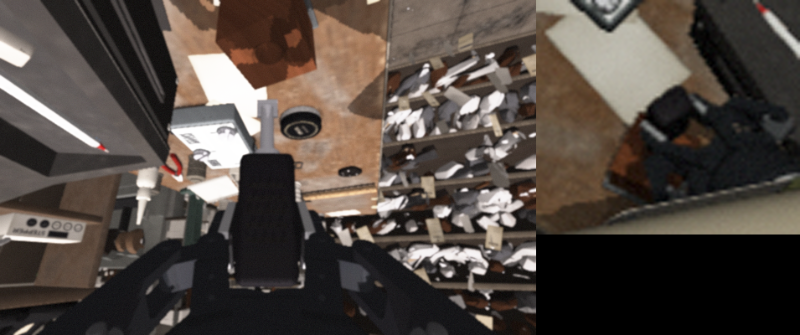

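The wrist view shows the driver gripped straight, with its blade tip near full-frame pixel (319,122) and its shoulder near (318,183). The hole is at about (319,57).

```bash
python3 - <<'E'
from h import *
P=cloud('w2'); d=load('w2')['d']
for v in (122,125,130,150,170,175,190,210,260,300): print(v,[ (u,np.round(P[v,u],4).tolist()) for u in (318,)])
s=P[118:185,300:338].reshape(-1,3); s=s[(s[:,2]>.09)&(np.hypot(s[:,0]-.4463,s[:,1]-.0243)<.03)]
for a,b in ((.098,.112),(.115,.13),(.13,.145)):
    m=(s[:,2]>a)&(s[:,2]<b); print(a,m.sum(),s[m].mean(0).round(4),s[:,2].min().round(4))
h=P[185:330,270:370].reshape(-1,3); h=h[(h[:,2]>.15)&(h[:,2]<.25)&(np.hypot(h[:,0]-.4463,h[:,1]-.0243)<.04)]
for a,b in ((.15,.17),(.17,.19),(.19,.21),(.21,.23)):
    m=(h[:,2]>a)&(h[:,2]<b); print(a,m.sum(),h[m].mean(0).round(4),h[:,2].max())
E
```

```text
122 [(318, [0.4468, 0.0219, 0.1085])]
125 [(318, [0.4457, 0.0192, 0.113])]
130 [(318, [0.4457, 0.0191, 0.1168])]
150 [(318, [0.4452, 0.0181, 0.1318])]
170 [(318, [0.4451, 0.0178, 0.1455])]
175 [(318, [0.4454, 0.0185, 0.1483])]
190 [(318, [0.4423, 0.0111, 0.1613])]
210 [(318, [0.4424, 0.0112, 0.1726])]
260 [(318, [0.4423, 0.0111, 0.1985])]
300 [(318, [0.442, 0.0105, 0.2169])]
0.098 181 [0.4469 0.0221 0.1085] 0.1052
0.115 426 [0.4461 0.0202 0.1217] 0.1052
0.13 373 [0.4458 0.0196 0.1376] 0.1052
0.15 1336 [0.4425 0.0114 0.1641] 0.22929116615997303
0.17 2651 [0.4426 0.0113 0.1805] 0.22929116615997303
0.19 3992 [0.4411 0.0093 0.2005] 0.22929116615997303
0.21 4185 [0.4416 0.0091 0.2194] 0.22929116615997303
```

Request:
play_rows --steps '[{"claw": 255, "dp": [0.0005, 0.0013, 0.001], "angular": [0, 0.3, 0.2]}, {"claw": 255, "dp": [0.011, 0, 0.0092], "angular": [0, 0, 0]}, {"claw": 255, "dp": [0.011, 0, 0.0092], "angular": [0, 0, 0]}, {"claw": 255, "dp": [0.011, 0, 0.0092], "angular": [0, 0, 0]}, {"claw": 255, "dp": [0.011, 0, 0.0092], "angular": [0, 0, 0]}, {"claw": 255, "dp": [0.011, 0, 0.0092], "angular": [0, 0, 0]}, {"claw": 255, "dp": [0.0085, 0, 0.007], "angular": [0, 0, 0]}, {"claw": 255, "dp": [0, 0, 0], "angular": [0, 0, 0]}]'

```text
clock: 7.58
tcp_pos: [0.4437, 0.0258, 0.1126]
orientation: [0.348, -0.507, 0.752, 0.237]
wrist_force: [0.1, 0.3, -1.4]
finger_gap: 0.0347
```

```bash
python3 - <<'E'
from h import *
st()
E
```

```text
t 7.58 tcp [0.4437 0.0258 0.1126] x [-0.244 -0.598 -0.764] y [-0.928  0.373  0.004] z [ 0.283  0.71  -0.645] F [ 0.1  0.3 -1.4] M [-0.82  0.35  0.04] gap 0.0347 j [-0.67  0.3  -0.63  0.96  0.82 -1.99]
```

Request:
play_rows --steps '[{"claw": 255, "dp": [0.0023, 0, 0.002], "angular": [0, 0, 0]}, {"claw": 255, "dp": [0, 0, 0], "angular": [0, 0, 0]}, {"claw": 130, "dp": [0, 0, 0], "angular": [0, 0, 0]}, {"claw": 70, "dp": [0, 0, 0], "angular": [0, 0, 0]}, {"claw": 30, "dp": [0, 0, 0], "angular": [0, 0, 0]}, {"claw": 0, "dp": [0, 0, 0], "angular": [0, 0, 0]}, {"claw": 0, "dp": [0, 0, -0.01], "angular": [0, 0, 0]}, {"claw": 0, "dp": [0, 0, -0.02], "angular": [0, 0, 0]}]'

```text
clock: 8.25
tcp_pos: [0.4351, 0.0041, 0.1295]
orientation: [0.349, -0.507, 0.752, 0.238]
wrist_force: [0.4, -0.0, -0.1]
finger_gap: 0.0857
```

Request:
play_rows --steps '[{"claw": 0, "dp": [0, 0, -0.03], "angular": [0, 0, 0]}, {"claw": 0, "dp": [0, 0, -0.03], "angular": [0, 0, 0]}, {"claw": 0, "dp": [0, 0, -0.03], "angular": [0, 0, 0]}, {"claw": 0, "dp": [-0.02, 0, -0.025], "angular": [0, 0, 0]}, {"claw": 0, "dp": [-0.02, 0, -0.02], "angular": [0, 0, 0]}, {"claw": 0, "dp": [-0.02, 0, -0.02], "angular": [0, 0, 0]}, {"claw": 0, "dp": [-0.02, 0, -0.02], "angular": [0, 0, 0]}, {"claw": 0, "dp": [0, 0, 0], "angular": [0, 0, 0]}]'

```text
clock: 8.92
tcp_pos: [0.4066, -0.0749, 0.3079]
orientation: [0.35, -0.507, 0.752, 0.234]
wrist_force: [0.7, -0.5, -0.4]
finger_gap: 0.0853
```

```bash
python3 - <<'E'
from h import *
st(); 
p,d=shot('wrist','w3'); cv2.imwrite('pics/w3s.png',p[:,:,::-1])
P=cloud('w3').reshape(-1,3); m=(P[:,2]>.08)&(np.hypot(P[:,0]-.4463,P[:,1]-.0243)<.04)&(P[:,2]<.2)
print(m.sum(),P[m].min(0),P[m].max(0))
t=m&(P[:,2]>.132); 
print('top',t.sum(),cv2.minAreaRect(P[t,:2].astype(np.float32)),P[t,2].mean())
for a in (.09,.11,.125):
  k=m&(abs(P[:,2]-a)<.008); print(a,k.sum(),P[k].mean(0).round(4))
E
```

```text
t 8.92 tcp [ 0.4066 -0.0749  0.3079] x [-0.241 -0.599 -0.763] y [-0.926  0.377 -0.003] z [ 0.29   0.706 -0.646] F [ 0.7 -0.5 -0.4] M [-0.63  0.29 -0.02] gap 0.0853 j [-0.91  0.19 -0.25  1.66  0.73 -2.3 ]
1836 [0.42583145 0.00563842 0.08013378] [0.46503132 0.03896475 0.14205476]
top 637 ((0.4453454315662384, 0.022547561675310135), (0.025522802025079727, 0.036127667874097824), 68.83152770996094) 0.13878489284186238
0.09 349 [0.4409 0.0122 0.0901]
0.11 374 [0.4413 0.012  0.11  ]
0.125 397 [0.4411 0.0121 0.125 ]
```

```bash
python3 - <<'E'
from h import *
A=T(); plan(A,pose([.4453,.0225,.25],68.8),24)
for n,a,b in [('s2',(33,133),(105,162)),('s1',(405,118),(462,145)),('s3',(232,298),(272,345))]:
    p=[w('w1',280+x/5,205+y/5,.051) for x,y in (a,b)]; d=p[1]-p[0]; print(n,np.degrees(np.arctan2(d[1],d[0]))%180)
E
```

```text
rows 24 dp [-0.0021, 0.0027, 0.0041] ang [1.6, 1.63, 3.46]
s2 52.74981395038505
s1 50.057656531733684
s3 23.994582825197323
```

Request:
play_rows --steps '[{"claw": 0, "dp": [-0.0021, 0.0027, 0.0041], "angular": [1.6, 1.63, 3.46]}, {"claw": 0, "dp": [-0.0021, 0.0027, 0.0041], "angular": [1.6, 1.63, 3.46]}, {"claw": 0, "dp": [-0.0021, 0.0027, 0.0041], "angular": [1.6, 1.63, 3.46]}, {"claw": 0, "dp": [-0.0021, 0.0027, 0.0041], "angular": [1.6, 1.63, 3.46]}, {"claw": 0, "dp": [-0.0021, 0.0027, 0.0041], "angular": [1.6, 1.63, 3.46]}, {"claw": 0, "dp": [-0.0021, 0.0027, 0.0041], "angular": [1.6, 1.63, 3.46]}, {"claw": 0, "dp": [-0.0021, 0.0027, 0.0041], "angular": [1.6, 1.63, 3.46]}, {"claw": 0, "dp": [-0.0021, 0.0027, 0.0041], "angular": [1.6, 1.63, 3.46]}]'

```text
clock: 9.63
tcp_pos: [0.4061, -0.0319, 0.2922]
orientation: [0.249, -0.292, 0.908, 0.17]
wrist_force: [0.9, 0.2, -0.4]
finger_gap: 0.0849
```

Request:
play_rows --steps '[{"claw": 0, "dp": [-0.0021, 0.0027, 0.0041], "angular": [1.6, 1.63, 3.46]}, {"claw": 0, "dp": [-0.0021, 0.0027, 0.0041], "angular": [1.6, 1.63, 3.46]}, {"claw": 0, "dp": [-0.0021, 0.0027, 0.0041], "angular": [1.6, 1.63, 3.46]}, {"claw": 0, "dp": [-0.0021, 0.0027, 0.0041], "angular": [1.6, 1.63, 3.46]}, {"claw": 0, "dp": [-0.0021, 0.0027, 0.0041], "angular": [1.6, 1.63, 3.46]}, {"claw": 0, "dp": [-0.0021, 0.0027, 0.0041], "angular": [1.6, 1.63, 3.46]}, {"claw": 0, "dp": [-0.0021, 0.0027, 0.0041], "angular": [1.6, 1.63, 3.46]}, {"claw": 0, "dp": [-0.0021, 0.0027, 0.0041], "angular": [1.6, 1.63, 3.46]}]'

```text
clock: 10.3
tcp_pos: [0.4216, 0.0033, 0.2743]
orientation: [0.128, -0.056, 0.986, 0.089]
wrist_force: [0.2, 0.1, 0.4]
finger_gap: 0.0855
```

Request:
play_rows --steps '[{"claw": 0, "dp": [-0.0021, 0.0027, 0.0041], "angular": [1.6, 1.63, 3.46]}, {"claw": 0, "dp": [-0.0021, 0.0027, 0.0041], "angular": [1.6, 1.63, 3.46]}, {"claw": 0, "dp": [-0.0021, 0.0027, 0.0041], "angular": [1.6, 1.63, 3.46]}, {"claw": 0, "dp": [-0.0021, 0.0027, 0.0041], "angular": [1.6, 1.63, 3.46]}, {"claw": 0, "dp": [-0.0021, 0.0027, 0.0041], "angular": [1.6, 1.63, 3.46]}, {"claw": 0, "dp": [-0.0021, 0.0027, 0.0041], "angular": [1.6, 1.63, 3.46]}, {"claw": 0, "dp": [-0.0021, 0.0027, 0.0041], "angular": [1.6, 1.63, 3.46]}, {"claw": 0, "dp": [-0.0021, 0.0027, 0.0041], "angular": [1.6, 1.63, 3.46]}]'

```text
clock: 10.97
tcp_pos: [0.4446, 0.0259, 0.2466]
orientation: [-0.003, 0.185, 0.983, 0.001]
wrist_force: [1.3, -0.2, 0.3]
finger_gap: 0.0855
```

```bash
python3 - <<'E'
from h import *
st(); plan(T(),pose([.4453,.0225,.25],68.8),1)
p,d=shot('wrist','w4')
P=cloud('w4').reshape(-1,3); m=(P[:,2]>.132)&(np.hypot(P[:,0]-.4463,P[:,1]-.0243)<.03)&(P[:,2]<.15)
print('top',m.sum(),cv2.minAreaRect(P[m,:2].astype(np.float32)),P[m,2].mean())
E
```

```text
t 10.97 tcp [0.4446 0.0259 0.2466] x [-0.931  0.364  0.007] y [0.364 0.931 0.001] z [-0.006  0.003 -1.   ] F [ 1.3 -0.2  0.3] M [-0.01 -0.04 -0.05] gap 0.0855 j [-0.12  0.07 -0.24  1.27  0.    0.25]
rows 1 dp [-0.0018, -0.0029, -0.0034] ang [0.05, -0.39, -0.14]
top 1124 ((0.4447513520717621, 0.02383001521229744), (0.026051918044686317, 0.034464940428733826), 68.293212890625) 0.13987467751029306
```

Request:
play_rows --steps '[{"claw": 0, "dp": [-0.0012, -0.0021, 0], "angular": [0, -0.3, -0.1]}, {"claw": 0, "dp": [0, 0, 0.0228], "angular": [0, 0, 0]}, {"claw": 0, "dp": [0, 0, 0.0228], "angular": [0, 0, 0]}, {"claw": 0, "dp": [0, 0, 0.0228], "angular": [0, 0, 0]}, {"claw": 0, "dp": [0, 0, 0.0228], "angular": [0, 0, 0]}, {"claw": 0, "dp": [0, 0, 0.0228], "angular": [0, 0, 0]}, {"claw": 0, "dp": [0, 0, 0.0228], "angular": [0, 0, 0]}, {"claw": 0, "dp": [0, 0, 0], "angular": [0, 0, 0]}]'

```text
clock: 11.68
tcp_pos: [0.4418, 0.0234, 0.1073]
orientation: [-0.003, 0.183, 0.983, 0.001]
wrist_force: [-1.0, -0.3, -0.1]
finger_gap: 0.0857
```

Request:
play_rows --steps '[{"claw": 60, "dp": [0, 0, 0], "angular": [0, 0, 0]}, {"claw": 110, "dp": [0, 0, 0], "angular": [0, 0, 0]}, {"claw": 150, "dp": [0, 0, 0], "angular": [0, 0, 0]}, {"claw": 180, "dp": [0, 0, 0], "angular": [0, 0, 0]}, {"claw": 255, "dp": [0, 0, 0], "angular": [0, 0, 0]}, {"claw": 255, "dp": [0, 0, 0], "angular": [0, 0, 0]}, {"claw": 255, "dp": [0, 0, 0], "angular": [0, 0, 0]}, {"claw": 255, "dp": [0, 0, 0], "angular": [0, 0, 0]}]' --force 100

```text
clock: 12.35
tcp_pos: [0.4467, 0.0232, 0.1124]
orientation: [0.002, 0.183, 0.983, 0.001]
wrist_force: [-1.1, 0.1, 6.5]
finger_gap: 0.025
```

```bash
python3 - <<'E'
from h import *
st()
E
```

```text
t 12.35 tcp [0.4467 0.0232 0.1124] x [-0.933  0.36  -0.003] y [0.36  0.933 0.003] z [ 0.004  0.002 -1.   ] F [-1.1  0.1  6.5] M [-0.08  0.3  -0.03] gap 0.025 j [-0.13  0.15 -0.49  0.92  0.    0.24]
```

```bash
python3 - <<'E'
from h import *
A=T(); B=A.copy(); B[2,3]+=.13; x=np.array([np.cos(np.radians(230)),np.sin(np.radians(230))]); s=np.array([.5843,.2631])-.035*x; print(s)
plan(B,pose([*s,.185],140),20)
E
```

```text
[0.60679757 0.28991156]
rows 20 dp [-0.0115, 0.012, 0.0029] ang [0.0, 0.01, -3.55]
```

Request:
play_rows --steps '[{"claw": 255, "dp": [0, 0, -0.01], "angular": [0, 0, 0]}, {"claw": 255, "dp": [0, 0, -0.025], "angular": [0, 0, 0]}, {"claw": 255, "dp": [0, 0, -0.03], "angular": [0, 0, 0]}, {"claw": 255, "dp": [0, 0, -0.03], "angular": [0, 0, 0]}, {"claw": 255, "dp": [0, 0, -0.025], "angular": [0, 0, 0]}, {"claw": 255, "dp": [0, 0, -0.01], "angular": [0, 0, 0]}, {"claw": 255, "dp": [0, 0, 0], "angular": [0, 0, 0]}, {"claw": 255, "dp": [0, 0, 0], "angular": [0, 0, 0]}]'

```text
clock: 13.02
tcp_pos: [0.4454, 0.0231, 0.2405]
orientation: [0.001, 0.183, 0.983, 0.001]
wrist_force: [1.0, 0.2, -1.0]
finger_gap: 0.025
```

Request:
play_rows --steps '[{"claw": 255, "dp": [-0.0115, 0.012, 0.0029], "angular": [0, 0, -3.55]}, {"claw": 255, "dp": [-0.0115, 0.012, 0.0029], "angular": [0, 0, -3.55]}, {"claw": 255, "dp": [-0.0115, 0.012, 0.0029], "angular": [0, 0, -3.55]}, {"claw": 255, "dp": [-0.0115, 0.012, 0.0029], "angular": [0, 0, -3.55]}, {"claw": 255, "dp": [-0.0115, 0.012, 0.0029], "angular": [0, 0, -3.55]}, {"claw": 255, "dp": [-0.0115, 0.012, 0.0029], "angular": [0, 0, -3.55]}, {"claw": 255, "dp": [-0.0115, 0.012, 0.0029], "angular": [0, 0, -3.55]}, {"claw": 255, "dp": [-0.0115, 0.012, 0.0029], "angular": [0, 0, -3.55]}]'

```text
clock: 13.68
tcp_pos: [0.5491, 0.1037, 0.215]
orientation: [-0.001, -0.065, 0.998, 0.001]
wrist_force: [0.8, -0.5, -1.2]
finger_gap: 0.0248
```

Request:
play_rows --steps '[{"claw": 255, "dp": [-0.0115, 0.012, 0.0029], "angular": [0, 0, -3.55]}, {"claw": 255, "dp": [-0.0115, 0.012, 0.0029], "angular": [0, 0, -3.55]}, {"claw": 255, "dp": [-0.0115, 0.012, 0.0029], "angular": [0, 0, -3.55]}, {"claw": 255, "dp": [-0.0115, 0.012, 0.0029], "angular": [0, 0, -3.55]}, {"claw": 255, "dp": [-0.0115, 0.012, 0.0029], "angular": [0, 0, -3.55]}, {"claw": 255, "dp": [-0.0115, 0.012, 0.0029], "angular": [0, 0, -3.55]}, {"claw": 255, "dp": [-0.0115, 0.012, 0.0029], "angular": [0, 0, -3.55]}, {"claw": 255, "dp": [-0.0115, 0.012, 0.0029], "angular": [0, 0, -3.55]}]'

```text
clock: 14.35
tcp_pos: [0.6025, 0.224, 0.1918]
orientation: [-0.001, -0.308, 0.951, 0.001]
wrist_force: [-0.8, 0.1, -1.2]
finger_gap: 0.0247
```

Request:
play_rows --steps '[{"claw": 255, "dp": [-0.0115, 0.012, 0.0029], "angular": [0, 0, -3.55]}, {"claw": 255, "dp": [-0.0115, 0.012, 0.0029], "angular": [0, 0, -3.55]}, {"claw": 255, "dp": [-0.0115, 0.012, 0.0029], "angular": [0, 0, -3.55]}, {"claw": 255, "dp": [-0.0115, 0.012, 0.0029], "angular": [0, 0, -3.55]}, {"claw": 255, "dp": [0, 0, 0], "angular": [0, 0, 0]}, {"claw": 255, "dp": [0, 0, 0], "angular": [0, 0, 0]}, {"claw": 255, "dp": [0, 0, 0], "angular": [0, 0, 0]}, {"claw": 255, "dp": [0, 0, 0], "angular": [0, 0, 0]}]'

```text
clock: 15.02
tcp_pos: [0.6064, 0.2889, 0.1829]
orientation: [0.0, -0.421, 0.907, 0.001]
wrist_force: [-0.8, 0.1, -1.3]
finger_gap: 0.0248
```

```bash
python3 - <<'E'
from h import *
st(); p,d=shot('wrist','w5')
c=cv2.resize(p[60:260,190:450,::-1],None,fx=3,fy=3,interpolation=cv2.INTER_CUBIC); cv2.imwrite('pics/w5c.png',c)
E
```

```text
t 15.02 tcp [0.6064 0.2889 0.1829] x [-0.645 -0.764 -0.001] y [-0.764  0.645  0.001] z [ 0.     0.001 -1.   ] F [-0.8  0.1 -1.3] M [ 0.07 -0.01 -0.03] gap 0.0248 j [ 0.32  0.52  0.22  1.27  0.   -0.54]
```

View pics/w5c.png

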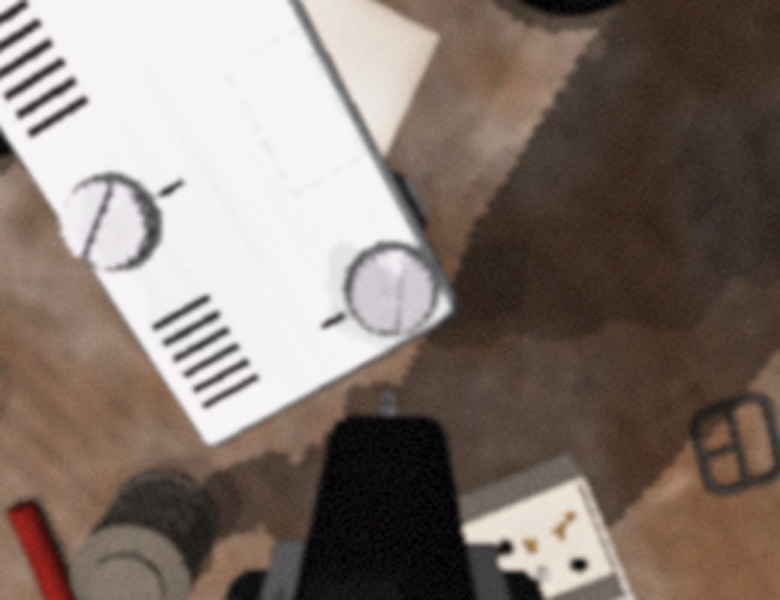

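```bash
cat >> h.py <<'E'
def tcloud(f):
    a=load(f);k=a['k'];d=a['d'];v,u=np.mgrid[0:400,0:640]; H=env.calibration('wrist')['hand_eye']
    P=np.stack([(u-k[2])/k[0]*d,(v-k[3])/k[1]*d,d],-1)@H[:3,:3].T+H[:3,3]
    P[d<=0]=np.nan; return P
E
python3 - <<'E'
from h import *
P=tcloud('w5'); p=load('w5')['p']
for v in range(184,206,2): print(v,[np.round(P[v,u],4).tolist() for u in (317,319,321)])
M=np.array(T()); 
Q=P.reshape(-1,3); z0=np.nanmedian(P[150:165,300:308,2]); 
m=(Q[:,2]>.12)&(Q[:,2]<.138)&(np.hypot(Q[:,0]-.035,Q[:,1])<.022); c=Q[m]; print('head z',np.median(c[:,2]))
print(cv2.minEnclosingCircle(c[:,:2].astype(np.float32)),c.mean(0), m.sum())
# contrast crop of head 1 and 3
def cr(u,v,r=20): 
    g=cv2.cvtColor(p[v-r:v+r,u-r:u+r],cv2.COLOR_RGB2GRAY); g=cv2.createCLAHE(4,(2,2)).apply(g); return cv2.resize(g,(390,390),interpolation=cv2.INTER_CUBIC)
cv2.imwrite('pics/w5h.png',np.hstack([cr(320,157),cr(227,133)]))
E
```

```text
184 [[-0.005, -0.0026, 0.1824], [-0.005, -0.0003, 0.1824], [-0.0047, 0.0019, 0.181]]
186 [[-0.0075, -0.0026, 0.1828], [-0.0071, -0.0003, 0.1815], [-0.0075, 0.0019, 0.1829]]
188 [[-0.0097, -0.0026, 0.1824], [-0.0097, -0.0003, 0.1824], [-0.0095, 0.0019, 0.1817]]
190 [[-0.0119, -0.0026, 0.1818], [-0.012, -0.0003, 0.1823], [-0.012, 0.0019, 0.1822]]
192 [[0.0106, -0.0023, 0.0959], [0.011, -0.0006, 0.0946], [-0.0146, 0.002, 0.1829]]
194 [[0.0111, -0.0022, 0.0886], [0.0107, -0.0006, 0.0899], [-0.0169, 0.002, 0.1828]]
196 [[0.0106, -0.0022, 0.0847], [0.0101, -0.0006, 0.0863], [-0.0188, 0.002, 0.1812]]
198 [[0.0085, -0.0022, 0.086], [0.009, -0.0006, 0.0843], [0.0074, 0.001, 0.0896]]
200 [[0.0207, -0.0021, 0.0425], [0.0208, -0.0008, 0.0424], [0.0204, 0.0005, 0.0436]]
202 [[0.0205, -0.0021, 0.0391], [0.0207, -0.0008, 0.0384], [0.0207, 0.0005, 0.0385]]
204 [[0.0206, -0.002, 0.0348], [0.0206, -0.0008, 0.035], [0.0207, 0.0004, 0.0345]]
head z 0.13148304378874873
((0.03313477709889412, 0.00012424668238963932), 0.012970737181603909) [0.03369154 0.00018605 0.13278636] 580
```

View pics/w5h.png

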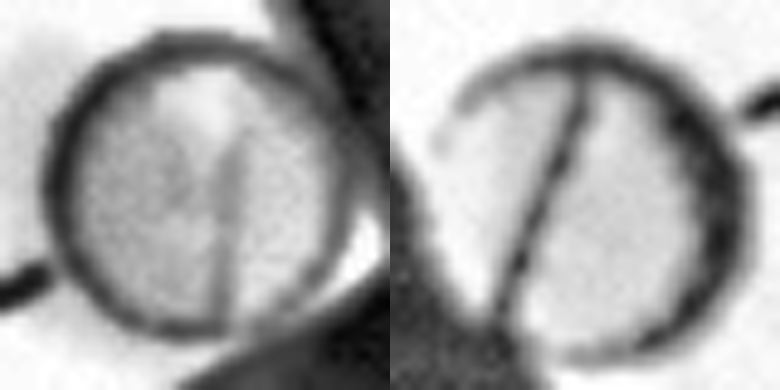

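```bash
cat >> h.py <<'E'
def slot(f,c,show=1):
    "head centre, slot angle (deg from tool x toward tool y) and slot centre, tool frame"
    P=tcloud(f); Q=P.reshape(-1,3); s=np.hypot(Q[:,0]-c[0],Q[:,1]-c[1])
    m=s<.02; zt=np.nanpercentile(Q[m&(s<.01),2],20); hd=m&(abs(Q[:,2]-zt)<.0025)
    (cx,cy),r=cv2.minEnclosingCircle(Q[hd,:2].astype(np.float32))
    k=(np.hypot(Q[:,0]-cx,Q[:,1]-cy)<.0125)&(Q[:,2]>zt+.003)&(Q[:,2]<zt+.009)
    X=Q[k,:2]; u,sv,vt=np.linalg.svd(X-X.mean(0)); a=np.degrees(np.arctan2(vt[0,1],vt[0,0])); a=(a+90)%180-90
    print('head',np.round([cx,cy,r,zt],4),'slot n',k.sum(),'ang',round(a,1),'mean',X.mean(0).round(4),'sv',sv.round(4)); return cx,cy,a
E
python3 - <<'E'
from h import *
P=tcloud('w5')
for v in (192,193,194,196): print(v,[(u,round(float(P[v,u,1])*1e3,1)) for u in range(310,328) if P[v,u,2]<.11])
for v in (204,215,230): 
    us=[u for u in range(270,370) if P[v,u,2]<.06 and abs(P[v,u,0]-.0206)<.004]; print(v,us[0],us[-1],P[v,us[0],1],P[v,us[-1],1])
slot('w5',(.0331,.0001))
q=P[133,227]; print(q); slot('w5',q[:2])
E
```

```text
192 [(317, -2.3), (318, -1.4), (319, -0.6), (320, 0.2)]
193 [(317, -2.3), (318, -1.4), (319, -0.6), (320, 0.2)]
194 [(317, -2.2), (318, -1.4), (319, -0.6), (320, 0.2)]
196 [(317, -2.2), (318, -1.4), (319, -0.6), (320, 0.2)]
204 300 337 -0.012954682158760661 0.010861108555939459
215 297 339 -0.013829243244781313 0.010963123139616419
230 294 342 -0.013782924762029044 0.011000271100429051
head [3.320e-02 1.000e-04 1.300e-02 1.307e-01] slot n 171 ang -0.0 mean [0.034  0.0001] sv [0.0936 0.0417]
[ 0.05490537 -0.08518608  0.13761976]
head [ 0.0532 -0.0865  0.0132  0.1306] slot n 182 ang 34.2 mean [ 0.0534 -0.0856] sv [0.095  0.0627]
```

```bash
python3 - <<'E'
from h import *
H=env.calibration('wrist')['hand_eye']; k=load('w5')['k']
def tp(u,v,z): 
    r=H[:3,:3]@np.array([(u-k[2])/k[0],(v-k[3])/k[1],1]); return H[:3,3]+r*(z-H[2,3])/r[2]
for n,u0,v0,a,b in [('s1',300,137,(238,140),(220,325)),('s3',207-40,113,(588,80),(500,320))]:
    p=[tp(u0+x/9.75,v0+y/9.75,.131) for x,y in (a,b)]; d=p[0]-p[1]; print(n,np.degrees(np.arctan2(d[1],d[0])),np.round(p,4))
P=tcloud('w5')
for c in ((.0332,.0001),(.0532,-.0865)):
    Q=P.reshape(-1,3); s=np.hypot(Q[:,0]-c[0],Q[:,1]-c[1]); m=(s<.0105)
    for t in (.1325,.134,.1355):
        X=Q[m&(Q[:,2]>t)][:,:2]; C=np.cov(X.T); w_,V=np.linalg.eigh(C); print(t,len(X),np.degrees(np.arctan2(V[1,1],V[0,1])),np.sqrt(w_).round(4),X.mean(0).round(4))
print(np.round((P[140:174:2,304:340:2,2]-.13)*1e3).astype(int))
E
```

```text
s1 5.126997422236619 [[0.0391 0.0044 0.131 ]
 [0.0215 0.0028 0.131 ]]
s3 25.277099024137407 [[ 0.0657 -0.0819  0.131 ]
 [ 0.044  -0.0921  0.131 ]]
0.1325 136 -175.66649594810715 [0.0019 0.0061] [0.0331 0.0002]
0.134 131 -176.22599518129542 [0.0016 0.0061] [0.0332 0.0003]
0.1355 127 -176.60664297577205 [0.0016 0.0061] [0.0332 0.0003]
0.1325 139 -153.1669334770079 [0.0019 0.0059] [ 0.054  -0.0879]
0.134 120 -152.5209652125226 [0.0013 0.006 ] [ 0.0538 -0.0877]
0.1355 112 -153.02241027289145 [0.0013 0.0061] [ 0.054  -0.0875]
[[                  12                   12                   12
                    11                   12                   13
                    12                   13                   12
                    10                   12                   12
                    16                   18                   53
                    52                   52                   52]
 [                  14                   11                   13
                    13                   12                   10
                    11                   11         
[... 5435 characters left out ...]
        1                    8                    7
                     1                    2                   11
                    11                   17                   18
                    52                   52                   53]
 [                  12                   13                   13
                    13                   12                   12
                    13                   11                   13
                    12                   13                   13
                    16                   52                   53
                    52                   53                   51]]<stdin>:12: RuntimeWarning: invalid value encountered in cast
```

Request:
play_rows --steps '[{"claw": 255, "dp": [0.0152, 0.0007, 0], "angular": [0, 0, 2.1]}, {"claw": 255, "dp": [0.0152, 0.0001, 0], "angular": [0, 0, 2.1]}, {"claw": 255, "dp": [0, 0, 0.008], "angular": [0, 0, 0]}, {"claw": 255, "dp": [0, 0, 0.012], "angular": [0, 0, 0]}, {"claw": 255, "dp": [0, 0, 0.01], "angular": [0, 0, 0]}, {"claw": 255, "dp": [0, 0, 0.004], "angular": [0, 0, 0]}, {"claw": 255, "dp": [0, 0, 0.002], "angular": [0, 0, 0]}, {"claw": 255, "dp": [0, 0, 0], "angular": [0, 0, 0]}]'

```text
clock: 15.73
tcp_pos: [0.5861, 0.2675, 0.1476]
orientation: [0.001, -0.388, 0.922, 0.001]
wrist_force: [-0.4, 0.1, -1.2]
finger_gap: 0.0249
```

```bash
python3 - <<'E'
from h import *
st(); p,d=shot('wrist','w6')
P=tcloud('w6'); Q=P.reshape(-1,3)
for v in range(184,204,2): print(v,[np.round(P[v,u],4).tolist() for u in (317,319,321)])
s=np.hypot(Q[:,0],Q[:,1]); m=(s<.02)&(Q[:,2]>.085)&(Q[:,2]<.1015); print(m.sum(),Q[m].min(0),Q[m].max(0),np.median(Q[m],0))
m=(s<.03)&(Q[:,2]>.09)&(Q[:,2]<.12); print(np.histogram(Q[m,2],bins=np.arange(.09,.121,.002)))
E
```

```text
t 15.73 tcp [0.5861 0.2675 0.1476] x [-0.698 -0.716 -0.002] y [-0.716  0.698  0.   ] z [ 0.001  0.002 -1.   ] F [-0.4  0.1 -1.2] M [-0.04 -0.01  0.03] gap 0.0249 j [ 0.3   0.48  0.07  1.16  0.   -0.49]
184 [[0.0161, -0.0023, 0.1009], [0.0158, -0.0006, 0.1021], [0.0159, 0.0011, 0.1015]]
186 [[0.014, -0.0023, 0.1022], [0.0142, -0.0006, 0.1015], [0.0153, 0.001, 0.0973]]
188 [[0.0123, -0.0023, 0.1021], [0.0124, -0.0006, 0.1016], [0.0141, 0.001, 0.0955]]
190 [[0.0106, -0.0023, 0.1016], [0.0105, -0.0006, 0.1021], [0.0122, 0.001, 0.0961]]
192 [[0.0107, -0.0023, 0.0953], [0.0108, -0.0006, 0.0948], [0.0102, 0.001, 0.097]]
194 [[0.0106, -0.0023, 0.0898], [0.0105, -0.0006, 0.09], [0.0077, 0.0011, 0.0997]]
196 [[0.0101, -0.0023, 0.0859], [0.01, -0.0007, 0.0861], [0.0052, 0.0011, 0.1021]]
198 [[0.0084, -0.0023, 0.0859], [0.0086, -0.0007, 0.0853], [0.0074, 0.001, 0.0893]]
200 [[0.0206, -0.0021, 0.0426], [0.0205, -0.0008, 0.0431], [0.0204, 0.0005, 0.0433]]
202 [[0.0204, -0.0021, 0.039], [0.0204, -0.0008, 0.0391], [0.021, 0.0004, 0.0372]]
306 [ 0.0035955  -0.01425918  0.08532355] [0.01606144 0.01028331 0.1014911 ] [ 0.00990081 -0.00105506  0.09596164]
(array([  5,   5, 133,  95,  17,  57,  44, 238, 740,  42,  72,  82,  22,
         7,  32]), array([0.09 , 0.092, 0.094, 0.096, 0.098, 0.1  , 0.102, 0.104, 0.106,
       0.108, 0.11 , 0.112, 0.114, 0.116, 0.118, 0.12 ]))
```

```bash
python3 - <<'E'
from h import *
P=tcloud('w6')
for v in (180,183,186,189,192,194): print(v,'x',round(float(P[v,316,0])*1e3,1),[(u,round(float(P[v,u,1])*1e3,1),round(float(P[v,u,2])*1e3)) for u in range(311,326)])
E
```

```text
180 x 18.6 [(311, -7.5, 108), (312, -6.6, 106), (313, -5.8, 107), (314, -4.9, 105), (315, -4.0, 104), (316, -3.2, 105), (317, -2.3, 106), (318, -1.5, 105), (319, -0.6, 106), (320, 0.2, 106), (321, 1.1, 106), (322, 1.9, 105), (323, 2.8, 107), (324, 3.7, 107), (325, 4.5, 108)]
183 x 16.0 [(311, -7.5, 106), (312, -6.6, 106), (313, -5.7, 105), (314, -4.9, 104), (315, -4.0, 104), (316, -3.2, 104), (317, -2.3, 103), (318, -1.5, 103), (319, -0.6, 102), (320, 0.2, 104), (321, 1.1, 104), (322, 1.9, 104), (323, 2.8, 105), (324, 3.7, 106), (325, 4.5, 105)]
186 x 14.1 [(311, -7.3, 98), (312, -6.4, 97), (313, -5.6, 97), (314, -4.8, 98), (315, -4.0, 102), (316, -3.2, 102), (317, -2.3, 102), (318, -1.5, 102), (319, -0.6, 101), (320, 0.2, 101), (321, 1.0, 97), (322, 1.9, 98), (323, 2.7, 97), (324, 3.5, 98), (325, 4.4, 102)]
189 x 11.3 [(311, -7.2, 96), (312, -6.4, 97), (313, -5.6, 96), (314, -4.8, 96), (315, -4.0, 101), (316, -3.2, 103), (317, -2.3, 102), (318, -1.5, 101), (319, -0.6, 102), (320, 0.2, 102), (321, 1.0, 94), (322, 1.8, 96), (323, 2.7, 96), (324, 3.5, 96), (325, 4.3, 95)]
192 x 9.0 [(311, -7.3, 96), (312, -6.4, 95), (313, -5.6, 95), (314, -4.8, 96), (315, -4.0, 102), (316, -3.2, 101), (317, -2.3, 95), (318, -1.5, 95), (319, -0.6, 95), (320, 0.2, 95), (321, 1.0, 97), (322, 1.9, 96), (323, 2.7, 96), (324, 3.5, 97), (325, 4.3, 95)]
194 x 7.1 [(311, -7.2, 95), (312, -6.4, 95), (313, -5.6, 96), (314, -4.8, 97), (315, -4.0, 103), (316, -3.2, 101), (317, -2.3, 90), (318, -1.5, 90), (319, -0.6, 90), (320, 0.2, 90), (321, 1.1, 100), (322, 1.9, 95), (323, 2.7, 96), (324, 3.5, 96), (325, 4.4, 97)]
```

Request:
play_rows --steps '[{"claw": 255, "dp": [0, -0.0008, 0], "angular": [0, 0, 0]}, {"claw": 255, "dp": [0, 0, 0], "angular": [0, 0, 0]}, {"claw": 255, "dp": [0, 0, 0.001], "angular": [0, 0, 0]}, {"claw": 255, "dp": [0, 0, 0.001], "angular": [0, 0, 0]}, {"claw": 255, "dp": [0, 0, 0.001], "angular": [0, 0, 0]}, {"claw": 255, "dp": [0, 0, 0.001], "angular": [0, 0, 0]}, {"claw": 255, "dp": [0, 0, 0], "angular": [0, 0, 0]}, {"claw": 255, "dp": [0, 0, 0], "angular": [0, 0, 0]}]' --force 110

```text
clock: 16.45
tcp_pos: [0.5874, 0.2674, 0.147]
orientation: [0.003, -0.388, 0.921, 0.001]
wrist_force: [-1.5, -0.3, 12.6]
finger_gap: 0.0245
```

```bash
python3 - <<'E'
from h import *
st(); p,d=shot('wrist','w7')
P=tcloud('w7')
for v in (183,186,189,192,194): print(v,'x',round(float(P[v,316,0])*1e3,1),[(u,round(float(P[v,u,1])*1e3,1),round(float(P[v,u,2])*1e3)) for u in range(312,324)])
E
```

```text
t 16.45 tcp [0.5874 0.2674 0.147 ] x [-0.698 -0.716 -0.006] y [-0.716  0.698 -0.001] z [ 0.005  0.003 -1.   ] F [-1.5 -0.3 12.6] M [-0.32  0.99 -0.02] gap 0.0245 j [ 0.3   0.48  0.07  1.15  0.   -0.5 ]
183 x 16.8 [(312, -6.6, 105), (313, -5.7, 103), (314, -4.8, 102), (315, -4.0, 100), (316, -3.2, 101), (317, -2.3, 101), (318, -1.5, 101), (319, -0.6, 101), (320, 0.2, 101), (321, 1.1, 103), (322, 1.9, 102), (323, 2.7, 101)]
186 x 14.4 [(312, -6.5, 98), (313, -5.6, 95), (314, -4.8, 96), (315, -3.9, 94), (316, -3.1, 101), (317, -2.3, 101), (318, -1.5, 101), (319, -0.6, 102), (320, 0.2, 102), (321, 1.1, 102), (322, 1.9, 102), (323, 2.6, 95)]
189 x 11.8 [(312, -6.4, 95), (313, -5.6, 94), (314, -4.8, 95), (315, -3.9, 93), (316, -3.1, 100), (317, -2.3, 101), (318, -1.5, 101), (319, -0.6, 101), (320, 0.2, 102), (321, 1.1, 102), (322, 1.9, 101), (323, 2.7, 97)]
192 x 9.0 [(312, -6.4, 94), (313, -5.6, 96), (314, -4.8, 95), (315, -3.9, 95), (316, -3.2, 101), (317, -2.3, 94), (318, -1.5, 93), (319, -0.6, 94), (320, 0.2, 94), (321, 1.1, 100), (322, 1.9, 101), (323, 2.7, 95)]
194 x 7.2 [(312, -6.4, 95), (313, -5.6, 96), (314, -4.8, 94), (315, -3.9, 95), (316, -3.2, 101), (317, -2.3, 89), (318, -1.5, 88), (319, -0.7, 88), (320, 0.1, 87), (321, 1.1, 101), (322, 1.9, 101), (323, 2.7, 95)]
```

Request:
play_rows --steps '[{"claw": 255, "dp": [0, -0.0002, -0.001], "angular": [0, 0, 6]}, {"claw": 255, "dp": [0, -0.0002, 0], "angular": [0, 0, 6]}, {"claw": 255, "dp": [0, -0.0002, 0], "angular": [0, 0, 6]}, {"claw": 255, "dp": [0, -0.0002, 0], "angular": [0, 0, 6]}, {"claw": 255, "dp": [0, -0.0002, 0], "angular": [0, 0, 6]}, {"claw": 255, "dp": [0, -0.0002, 0], "angular": [0, 0, 6]}, {"claw": 255, "dp": [0, -0.0002, 0], "angular": [0, 0, 6]}, {"claw": 255, "dp": [0, -0.0002, 0], "angular": [0, 0, 6]}]'

```text
clock: 17.17
tcp_pos: [0.5882, 0.265, 0.1471]
orientation: [0.002, 0.023, 1.0, 0.001]
wrist_force: [-1.7, -3.2, 8.8]
finger_gap: 0.0251
```

```bash
python3 - <<'E'
from h import *
st()
E
```

```text
t 17.17 tcp [0.5882 0.265  0.1471] x [-0.999  0.045 -0.005] y [0.045 0.999 0.001] z [ 0.005  0.001 -1.   ] F [-1.7 -3.2  8.8] M [-1.06  0.59  0.1 ] gap 0.0251 j [ 0.3   0.48  0.07  1.15 -0.    0.34]
```

Request:
play_rows --steps '[{"claw": 255, "dp": [0, -0.0002, 0], "angular": [0, 0, 5]}, {"claw": 255, "dp": [0, -0.0002, 0], "angular": [0, 0, 5]}, {"claw": 255, "dp": [0, -0.0002, 0], "angular": [0, 0, 5]}, {"claw": 255, "dp": [0, 0, 0], "angular": [0, 0, 3]}, {"claw": 255, "dp": [0, 0, 0], "angular": [0, 0, 0]}, {"claw": 255, "dp": [0, 0, 0], "angular": [0, 0, 0]}, {"claw": 255, "dp": [0, 0, 0], "angular": [0, 0, 0]}, {"claw": 255, "dp": [0, 0, 0], "angular": [0, 0, 0]}]'

```text
clock: 17.83
tcp_pos: [0.5878, 0.2637, 0.1471]
orientation: [0.002, 0.176, 0.984, 0.0]
wrist_force: [-1.8, -5.1, 10.5]
finger_gap: 0.025
```

```bash
python3 - <<'E'
from h import *
st(); m=T(); print(np.degrees(np.arctan2(m[1,0],m[0,0]))); shot('wrist','w8'); P=tcloud('w8')
for v in (183,186,189,192,194): print(v,'x',round(float(P[v,316,0])*1e3,1),[(u,round(float(P[v,u,1])*1e3,1),round(float(P[v,u,2])*1e3)) for u in range(311,325)])
E
```

```text
t 17.83 tcp [0.5878 0.2637 0.1471] x [-0.938  0.347 -0.004] y [0.347 0.938 0.001] z [ 0.004 -0.    -1.   ] F [-1.8 -5.1 10.5] M [-1.47  0.74  0.1 ] gap 0.025 j [ 0.3   0.48  0.07  1.15 -0.    0.65]
159.66913901387403
183 x 15.3 [(311, -6.6, 101), (312, -5.8, 100), (313, -4.9, 100), (314, -4.1, 102), (315, -3.3, 101), (316, -2.4, 101), (317, -1.6, 100), (318, -0.7, 98), (319, 0.1, 99), (320, 0.9, 99), (321, 1.7, 99), (322, 2.6, 102), (323, 3.4, 100), (324, 4.3, 102)]
186 x 12.7 [(311, -6.5, 95), (312, -5.8, 102), (313, -5.0, 101), (314, -4.1, 101), (315, -3.3, 101), (316, -2.4, 101), (317, -1.6, 101), (318, -0.7, 96), (319, 0.1, 95), (320, 0.9, 95), (321, 1.7, 95), (322, 2.5, 95), (323, 3.4, 96), (324, 4.2, 96)]
189 x 10.1 [(311, -6.5, 95), (312, -5.7, 97), (313, -5.0, 100), (314, -4.1, 101), (315, -3.3, 101), (316, -2.4, 101), (317, -1.6, 101), (318, -0.7, 101), (319, 0.1, 96), (320, 0.9, 95), (321, 1.7, 96), (322, 2.6, 95), (323, 3.4, 95), (324, 4.2, 95)]Traceback (most recent call last):
  File "<stdin>", line 3, in <module>
ValueError: cannot convert float NaN to integer
```

Request:
play_rows --steps '[{"claw": 255, "dp": [0, 0, 0], "angular": [0, 0, 3]}, {"claw": 255, "dp": [0, 0, 0], "angular": [0, 0, 3]}, {"claw": 255, "dp": [0, 0, 0], "angular": [0, 0, 0]}, {"claw": 255, "dp": [0, 0, 0], "angular": [0, 0, 0]}, {"claw": 255, "dp": [0, 0, 0], "angular": [0, 0, 0]}, {"claw": 255, "dp": [0, 0, 0], "angular": [0, 0, 0]}, {"claw": 255, "dp": [0, 0, 0], "angular": [0, 0, 0]}, {"claw": 255, "dp": [0, 0, 0], "angular": [0, 0, 0]}]'

```text
clock: 18.55
tcp_pos: [0.5877, 0.2635, 0.1471]
orientation: [0.002, 0.228, 0.974, 0.0]
wrist_force: [-2.7, -5.6, 10.1]
finger_gap: 0.0247
```

```bash
python3 - <<'E'
from h import *
st(); m=T(); print(np.degrees(np.arctan2(m[1,0],m[0,0])))
E
```

```text
t 18.55 tcp [0.5877 0.2635 0.1471] x [-0.896  0.443 -0.004] y [0.443 0.896 0.001] z [ 0.004 -0.001 -1.   ] F [-2.7 -5.6 10.1] M [-1.57  0.92  0.14] gap 0.0247 j [ 0.3   0.48  0.07  1.16 -0.    0.76]
153.67525819740194
```

Request:
play_rows --steps '[{"claw": 255, "dp": [0, 0, 0], "angular": [0, 0, -5]}, {"claw": 255, "dp": [0, 0, 0], "angular": [0, 0, -5]}, {"claw": 255, "dp": [0, 0, -0.006], "angular": [0, 0, 0]}, {"claw": 255, "dp": [0, 0, -0.01], "angular": [0, 0, 0]}, {"claw": 255, "dp": [0, 0, -0.01], "angular": [0, 0, 0]}, {"claw": 255, "dp": [-0.015, 0, -0.01], "angular": [0, 0, 0]}, {"claw": 255, "dp": [-0.017, 0, 0], "angular": [0, 0, 0]}, {"claw": 255, "dp": [0, 0, 0], "angular": [0, 0, 0]}]'

```text
clock: 19.22
tcp_pos: [0.6214, 0.2556, 0.1826]
orientation: [0.003, 0.143, 0.99, 0.002]
wrist_force: [0.8, -0.2, -0.4]
finger_gap: 0.0245
```

```bash
cat >> h.py <<'E'
def slot2(f,c):
    P=tcloud(f); Q=P.reshape(-1,3); s=np.hypot(Q[:,0]-c[0],Q[:,1]-c[1]); zt=np.nanpercentile(Q[s<.009,2],25)
    hd=(s<.02)&(abs(Q[:,2]-zt)<.003); (cx,cy),r=cv2.minEnclosingCircle(Q[hd,:2].astype(np.float32))
    X=Q[(np.hypot(Q[:,0]-cx,Q[:,1]-cy)<.0105)&(Q[:,2]>zt+.0035)&(Q[:,2]<zt+.012)][:,:2]; e,V=np.linalg.eigh(np.cov(X.T))
    a=(np.degrees(np.arctan2(V[1,1],V[0,1]))+90)%180-90; m=T(); az=np.degrees(np.arctan2(m[1,0],m[0,0]))
    print('head',np.round([cx,cy,r,zt],4),'ang',round(a,1),'slot c',X.mean(0).round(4),np.sqrt(e).round(4),'n',len(X),'world line az',round((az-a)%180,1))
def blade(f):
    P=tcloud(f)
    for v in (192,194,196):
        us=[u for u in range(305,335) if P[v,u,2]<.1 and abs(P[v,u,1])<.006]; print(v,'blade y',[np.round(P[v,u,1],4) for u in (us[0],us[-1])],'xz',P[v,us[len(us)//2],[0,2]].round(4)) if us else None
    us=[u for u in range(270,370) if P[215,u,2]<.06 and abs(P[215,u,0]-.0206)<.006]; print('handle',P[215,us[0]].round(4),P[215,us[-1]].round(4))
E
python3 - <<'E'
from h import *
st(); shot('wrist','w9'); slot2('w9',(.035,0)); blade('w9')
M=T()
for n,s in (('s2',(.561,.1457)),('s3',(.6373,.1917)),('s1',(.5845,.263))):
    c=(np.linalg.inv(M)@[*s,.051,1])[:2]; print(n,c)
    try: slot2('w9',c)
    except Exception as e: print(e)
E
```

```text
t 19.22 tcp [0.6214 0.2556 0.1826] x [-0.959  0.283 -0.006] y [0.283 0.959 0.005] z [ 0.007  0.003 -1.   ] F [ 0.8 -0.2 -0.4] M [-0.01 -0.01  0.02] gap 0.0245 j [0.27 0.52 0.22 1.26 0.   0.56]
head [ 0.0382 -0.0032  0.0129  0.1304] ang -5.2 slot c [ 0.0384 -0.0035] [0.0016 0.006 ] n 131 world line az 168.8
192 blade y [np.float64(-0.0017), np.float64(0.0008)] xz [0.0093 0.0949]
194 blade y [np.float64(-0.0016), np.float64(0.0008)] xz [0.0091 0.0898]
196 blade y [np.float64(-0.0016), np.float64(0.0008)] xz [0.0086 0.0858]
handle [ 0.0148 -0.0133  0.0266] [0.0157 0.0115 0.0244]
s2 [ 0.02551658 -0.12271054]
head [ 0.0273 -0.1229  0.0132  0.1298] ang -68.8 slot c [ 0.0259 -0.1232] [0.0012 0.0059] n 102 world line az 52.3
s3 [-0.03466584 -0.05701747]
head [-0.0328 -0.057   0.0131  0.1304] ang -40.2 slot c [-0.0343 -0.0583] [0.0011 0.006 ] n 77 world line az 23.8
s1 [ 0.03613714 -0.00355283]
head [ 0.0382 -0.0032  0.0129  0.1304] ang -5.2 slot c [ 0.0384 -0.0035] [0.0016 0.006 ] n 131 world line az 168.8
```

```bash
cat >> h.py <<'E'
def face(f):
    P=tcloud(f).reshape(-1,3); m=(abs(P[:,1]+.001)<.009)&(P[:,2]>-.02)&(P[:,2]<.04)&(P[:,0]>.008)&(P[:,0]<.03); Q=P[m]
    for _ in range(3):
        A=np.c_[Q[:,1:],np.ones(len(Q))]; c=np.linalg.lstsq(A,Q[:,0],rcond=None)[0]; r=abs(A@c-Q[:,0]); Q=Q[r<max(.0015,2*np.median(r))]
    print('face n',len(Q),'yaw(dx/dy)deg',np.degrees(np.arctan(c[0])).round(1),'pitch(dx/dz)deg',np.degrees(np.arctan(c[1])).round(1),'x at z=0',c[2].round(4))
E
python3 - <<'E'
from h import *
for f in ('w5','w6','w8','w9'): print(f); face(f)
P=tcloud('w9')
for v in range(180,300,8): print(v,[np.round(P[v,u],4).tolist() for u in (308,318,328)])
E
```

```text
w5
face n 1466 yaw(dx/dy)deg -0.2 pitch(dx/dz)deg 0.1 x at z=0 0.019
w6
face n 1468 yaw(dx/dy)deg -0.2 pitch(dx/dz)deg 0.1 x at z=0 0.019
w8
face n 1462 yaw(dx/dy)deg -0.0 pitch(dx/dz)deg 0.1 x at z=0 0.019
w9
face n 1466 yaw(dx/dy)deg -0.1 pitch(dx/dz)deg 0.1 x at z=0 0.019
180 [[0.0079, -0.0106, 0.1418], [0.0079, -0.0008, 0.1419], [0.0079, 0.009, 0.1417]]
188 [[0.0, -0.0107, 0.1408], [-0.0003, -0.0008, 0.142], [-0.0002, 0.0091, 0.1418]]
196 [[-0.0084, -0.0108, 0.1414], [0.0091, -0.0008, 0.0843], [-0.0088, 0.0092, 0.1428]]
204 [[0.0191, -0.007, 0.0346], [0.019, -0.0008, 0.0348], [0.0191, 0.0054, 0.0345]]
212 [[0.0189, -0.0065, 0.0207], [0.019, -0.0008, 0.0205], [0.0195, 0.0049, 0.0193]]
220 [[0.019, -0.0061, 0.0082], [0.0196, -0.0008, 0.0068], [0.019, 0.0045, 0.0083]]
228 [[0.0194, -0.0057, -0.0034], [0.0188, -0.0008, -0.002], [0.0189, 0.0042, -0.0022]]
236 [[0.0189, -0.0055, -0.0116], [0.0189, -0.0008, -0.0117], [0.0191, 0.0038, -0.012]]
244 [[0.0187, -0.0052, -0.0194], [0.019, -0.0008, -0.0202], [0.0193, 0.0036, -0.0207]]
252 [[0.0177, -0.005, -0.0251], [0.0176, -0.0008, -0.0249], [0.0187, 0.0034, -0.0269]]
260 [[0.015, -0.005, -0.027], [0.0156, -0.0008, -0.0279], [0.0151, 0.0034, -0.0271]]
268 [[0.0114, -0.005, -0.0273], [0.0116, -0.0008, -0.0277], [0.0118, 0.0034, -0.0279]]
276 [[0.0084, -0.005, -0.0287], [0.0086, -0.0008, -0.029], [0.0077, 0.0035, -0.0275]]
284 [[0.0039, -0.0051, -0.0277], [0.0043, -0.0008, -0.0283], [0.0045, 0.0035, -0.0286]]
292 [[-0.0001, -0.0051, -0.0278], [0.0, -0.0008, -0.0279], [0.0002, 0.0035, -0.0282]]
```

```bash
python3 - <<'E'
from h import *
plan(T(),pose([.6694,.2057,.183],113.5),8)
E
```

```text
rows 8 dp [-0.0062, -0.0065, -0.0002] ang [0.02, 0.03, -4.99]
```

Request:
play_rows --steps '[{"claw": 255, "dp": [-0.0062, -0.0065, 0], "angular": [0.02, 0.03, -4.99]}, {"claw": 255, "dp": [-0.0062, -0.0065, 0], "angular": [0.02, 0.03, -4.99]}, {"claw": 255, "dp": [-0.0062, -0.0065, 0], "angular": [0.02, 0.03, -4.99]}, {"claw": 255, "dp": [-0.0062, -0.0065, 0], "angular": [0.02, 0.03, -4.99]}, {"claw": 255, "dp": [-0.0062, -0.0065, 0], "angular": [0.02, 0.03, -4.99]}, {"claw": 255, "dp": [-0.0062, -0.0065, 0], "angular": [0.02, 0.03, -4.99]}, {"claw": 255, "dp": [-0.0062, -0.0065, 0], "angular": [0.02, 0.03, -4.99]}, {"claw": 255, "dp": [-0.0062, -0.0065, 0], "angular": [0.02, 0.03, -4.99]}]'

```text
clock: 19.93
tcp_pos: [0.6672, 0.206, 0.181]
orientation: [-0.002, -0.206, 0.978, -0.0]
wrist_force: [-0.9, 0.8, -0.9]
finger_gap: 0.025
```

Request:
play_rows --steps '[{"claw": 255, "dp": [0, 0, 0], "angular": [0, 0, 0]}, {"claw": 255, "dp": [0, 0, 0], "angular": [0, 0, 0]}, {"claw": 255, "dp": [0, 0, 0], "angular": [0, 0, 0]}, {"claw": 255, "dp": [0, 0, 0], "angular": [0, 0, 0]}, {"claw": 255, "dp": [0, 0, 0], "angular": [0, 0, 0]}, {"claw": 255, "dp": [0, 0, 0], "angular": [0, 0, 0]}, {"claw": 255, "dp": [0, 0, 0], "angular": [0, 0, 0]}, {"claw": 255, "dp": [0, 0, 0], "angular": [0, 0, 0]}]'

```text
clock: 20.6
tcp_pos: [0.6675, 0.2061, 0.1809]
orientation: [-0.001, -0.205, 0.979, -0.0]
wrist_force: [-0.8, 0.4, -1.1]
finger_gap: 0.0246
```

```bash
python3 - <<'E'
from h import *
st(); shot('wrist','w10'); slot2('w10',(.035,0)); blade('w10'); face('w10')
E
```

```text
t 20.6 tcp [0.6675 0.2061 0.1809] x [-0.916 -0.401  0.002] y [-0.401  0.916  0.   ] z [-0.002 -0.001 -1.   ] F [-0.8  0.4 -1.1] M [ 0.02 -0.04  0.01] gap 0.0246 j [ 0.18  0.58  0.32  1.31 -0.   -0.23]
head [ 0.0324 -0.0011  0.0129  0.1292] ang 0.1 slot c [ 0.0327 -0.001 ] [0.0016 0.006 ] n 131 world line az 23.5
192 blade y [np.float64(-0.0023), np.float64(0.0002)] xz [0.0104 0.0942]
194 blade y [np.float64(-0.0022), np.float64(0.0002)] xz [0.0098 0.0903]
196 blade y [np.float64(-0.0022), np.float64(0.0002)] xz [0.0096 0.0857]
handle [ 0.0164 -0.0138  0.0248] [0.0167 0.0109 0.0242]
face n 1471 yaw(dx/dy)deg -0.6 pitch(dx/dz)deg 0.1 x at z=0 0.0199
```

Request:
play_rows --steps '[{"claw": 255, "dp": [0.0153, 0, 0], "angular": [0, 0, 0.1]}, {"claw": 255, "dp": [0.0153, 0, 0], "angular": [0, 0, 0]}, {"claw": 255, "dp": [0, 0, 0.008], "angular": [0, 0, 0]}, {"claw": 255, "dp": [0, 0, 0.01], "angular": [0, 0, 0]}, {"claw": 255, "dp": [0, 0, 0.0075], "angular": [0, 0, 0]}, {"claw": 255, "dp": [0, 0, 0], "angular": [0, 0, 0]}, {"claw": 255, "dp": [0, 0, 0], "angular": [0, 0, 0]}, {"claw": 255, "dp": [0, 0, 0], "angular": [0, 0, 0]}]'

```text
clock: 21.32
tcp_pos: [0.6398, 0.1939, 0.155]
orientation: [-0.001, -0.204, 0.979, -0.0]
wrist_force: [0.6, -0.3, -0.8]
finger_gap: 0.0247
```

```bash
cat >> h.py <<'E'
def near(f,vs=(180,183,186,189,190,191,192,194)):
    P=tcloud(f)
    for v in vs: print(v,'x',np.round(P[v,316,0]*1e3,1),'y0',np.round(P[v,308,1]*1e3,1),'z',' '.join('%.0f'%(1e3*P[v,u,2]) for u in range(308,332)))
E
python3 - <<'E'
from h import *
st(); shot('wrist','w11'); near('w11'); blade('w11')
E
```

```text
t 21.32 tcp [0.6398 0.1939 0.155 ] x [-0.917 -0.399  0.003] y [-0.399  0.917  0.   ] z [-0.002 -0.001 -1.   ] F [ 0.6 -0.3 -0.8] M [ 0.02 -0.03  0.05] gap 0.0247 j [ 0.17  0.53  0.17  1.21 -0.   -0.24]
180 x 15.8 y0 -10.2 z 113 115 116 114 112 115 111 113 113 112 113 113 112 112 113 114 113 113 113 113 115 114 114 115
183 x 14.4 y0 -10.3 z 113 114 112 113 114 109 110 109 108 109 110 110 109 109 109 109 110 111 112 112 113 113 113 114
186 x 11.2 y0 -10.2 z 111 109 105 105 106 103 104 102 110 109 110 109 109 110 105 104 104 102 105 106 106 110 112 113
189 x 8.8 y0 -10.0 z 103 104 104 102 104 103 104 103 109 110 110 109 109 109 103 103 103 103 103 102 103 104 104 109
190 x 8.0 y0 -10.0 z 103 103 104 102 104 103 103 102 109 109 109 109 110 110 103 103 104 104 103 103 103 104 103 110
191 x 7.0 y0 -10.0 z 104 102 104 104 104 104 103 nan 109 109 99 97 111 109 104 105 104 102 103 103 102 104 103 108
192 x 6.3 y0 -10.0 z 102 103 101 104 103 104 103 104 108 95 95 96 96 109 103 103 102 105 104 104 103 103 103 106
194 x 4.1 y0 -10.0 z 103 103 103 103 103 103 103 103 110 89 88 90 90 109 102 101 104 104 103 104 104 103 103 103
192 blade y [np.float64(-0.0023), np.float64(0.0002)] xz [0.0098 0.0961]
194 blade y [np.float64(-0.0022), np.float64(0.0002)] xz [0.01   0.0897]
196 blade y [np.float64(-0.0022), np.float64(0.0002)] xz [0.0094 0.0862]
handle [ 0.0163 -0.0138  0.0251] [0.017  0.0108 0.0233]
```

Request:
play_rows --steps '[{"claw": 255, "dp": [0, 0, 0.002], "angular": [0, 0, 0]}, {"claw": 255, "dp": [0, 0, 0.002], "angular": [0, 0, 0]}, {"claw": 255, "dp": [0, 0, 0.002], "angular": [0, 0, 0]}, {"claw": 255, "dp": [0, 0, 0.001], "angular": [0, 0, 0]}, {"claw": 255, "dp": [0, 0, 0.0005], "angular": [0, 0, 0]}, {"claw": 255, "dp": [0, 0, 0], "angular": [0, 0, 0]}, {"claw": 255, "dp": [0, 0, 0], "angular": [0, 0, 0]}, {"claw": 255, "dp": [0, 0, 0], "angular": [0, 0, 0]}]'

```text
clock: 22.03
tcp_pos: [0.6396, 0.1937, 0.148]
orientation: [-0.001, -0.204, 0.979, -0.0]
wrist_force: [0.1, -0.4, -1.2]
finger_gap: 0.0248
```

```bash
python3 - <<'E'
from h import *
st()
E
```

```text
t 22.03 tcp [0.6396 0.1937 0.148 ] x [-0.917 -0.399  0.002] y [-0.399  0.917 -0.   ] z [-0.002 -0.001 -1.   ] F [ 0.1 -0.4 -1.2] M [-0.05  0.01 -0.  ] gap 0.0248 j [ 0.17  0.53  0.15  1.2  -0.   -0.24]
```

Request:
play_rows --steps '[{"claw": 255, "dp": [0, -0.0002, 0], "angular": [0, 0, 6]}, {"claw": 255, "dp": [0, -0.0002, 0], "angular": [0, 0, 6]}, {"claw": 255, "dp": [0, -0.0002, 0], "angular": [0, 0, 6]}, {"claw": 255, "dp": [0, -0.0002, 0], "angular": [0, 0, 6]}, {"claw": 255, "dp": [0, -0.0002, 0], "angular": [0, 0, 6]}, {"claw": 255, "dp": [0, -0.0002, 0], "angular": [0, 0, 6]}, {"claw": 255, "dp": [0, -0.0002, 0], "angular": [0, 0, 6]}, {"claw": 255, "dp": [0, -0.0001, 0], "angular": [0, 0, 4]}]'

```text
clock: 22.7
tcp_pos: [0.6393, 0.192, 0.148]
orientation: [-0.001, 0.197, 0.98, -0.001]
wrist_force: [-0.7, -1.2, -0.5]
finger_gap: 0.0246
```

Request:
play_rows --steps '[{"claw": 255, "dp": [0, 0, 0], "angular": [0, 0, 3]}, {"claw": 255, "dp": [0, 0, 0], "angular": [0, 0, 0]}, {"claw": 255, "dp": [0, 0, 0], "angular": [0, 0, 0]}, {"claw": 255, "dp": [0, 0, 0], "angular": [0, 0, 0]}, {"claw": 255, "dp": [0, 0, 0], "angular": [0, 0, 0]}, {"claw": 255, "dp": [0, 0, 0], "angular": [0, 0, 0]}, {"claw": 255, "dp": [0, 0, 0], "angular": [0, 0, 0]}, {"claw": 255, "dp": [0, 0, 0], "angular": [0, 0, 0]}]'

```text
clock: 23.37
tcp_pos: [0.6394, 0.192, 0.1479]
orientation: [-0.001, 0.22, 0.975, -0.001]
wrist_force: [-2.6, -1.9, 0.5]
finger_gap: 0.0246
```

```bash
python3 - <<'E'
from h import *
st(); m=T(); print(np.degrees(np.arctan2(m[1,0],m[0,0])))
E
```

```text
t 23.37 tcp [0.6394 0.192  0.1479] x [-0.903  0.43   0.002] y [ 0.43   0.903 -0.002] z [-0.002 -0.001 -1.   ] F [-2.6 -1.9  0.5] M [-0.8   0.78  0.06] gap 0.0246 j [ 0.17  0.53  0.15  1.2  -0.    0.62]
154.5309967027202
```

Unwind, lift, and check screw 3.

Request:
play_rows --steps '[{"claw": 255, "dp": [0, 0, 0], "angular": [0, 0, -5]}, {"claw": 255, "dp": [0, 0, 0], "angular": [0, 0, -5]}, {"claw": 255, "dp": [0, 0, -0.006], "angular": [0, 0, 0]}, {"claw": 255, "dp": [0, 0, -0.01], "angular": [0, 0, 0]}, {"claw": 255, "dp": [0, 0, -0.01], "angular": [0, 0, 0]}, {"claw": 255, "dp": [-0.015, 0, -0.01], "angular": [0, 0, 0]}, {"claw": 255, "dp": [-0.017, 0, 0], "angular": [0, 0, 0]}, {"claw": 255, "dp": [0, 0, 0], "angular": [0, 0, 0]}]'

```text
clock: 24.03
tcp_pos: [0.6742, 0.1832, 0.1862]
orientation: [0.002, 0.136, 0.991, 0.0]
wrist_force: [-0.0, -0.6, -0.8]
finger_gap: 0.0245
```

```bash
python3 - <<'E'
from h import *
st(); shot('wrist','w12'); slot2('w12',(.034,0)); blade('w12'); face('w12')
M=T()
for n,s in (('s2',(.561,.1457)),('s1',(.5845,.263))):
    c=(np.linalg.inv(M)@[*s,.051,1])[:2]; print(n,c)
    try: slot2('w12',c)
    except Exception as e: print(e)
x=np.array([np.cos(np.radians(232.3)),np.sin(np.radians(232.3))]); s=np.array([.561,.1457])-.035*x; print(s)
plan(M,pose([*s,.183],142.3))
E
```

```text
t 24.03 tcp [0.6742 0.1832 0.1862] x [-0.963  0.269 -0.004] y [0.269 0.963 0.001] z [ 0.004 -0.    -1.   ] F [-0.  -0.6 -0.8] M [-0.05 -0.    0.02] gap 0.0245 j [ 0.15  0.58  0.32  1.31 -0.    0.42]
head [ 0.0383 -0.0017  0.0127  0.1341] ang -3.6 slot c [ 0.0384 -0.0018] [0.0016 0.0061] n 131 world line az 168.0
192 blade y [np.float64(-0.0017), np.float64(0.0008)] xz [0.0089 0.0961]
194 blade y [np.float64(-0.0016), np.float64(0.0008)] xz [0.0091 0.0897]
196 blade y [np.float64(-0.0016), np.float64(0.0008)] xz [0.0084 0.0866]
handle [ 0.0152 -0.0133  0.0257] [0.0157 0.0115 0.0246]
face n 1469 yaw(dx/dy)deg -0.2 pitch(dx/dz)deg 0.1 x at z=0 0.019
s2 [ 0.09742939 -0.0664477 ]
head [ 0.0993 -0.0662  0.0129  0.1338] ang -68.1 slot c [ 0.0991 -0.0662] [0.0016 0.006 ] n 159 world line az 52.5
s1 [0.10635201 0.05284994]
head [0.1086 0.0528 0.013  0.1339] ang -3.6 slot c [0.109  0.0539] [0.0013 0.0059] n 139 world line az 168.0
[0.58240345 0.17339282]
rows 11 dp [0.0086, 0.0013, 0.0002] ang [-0.0, 0.01, -6.17]
```

Request:
play_rows --steps '[{"claw": 255, "dp": [0.0086, 0.0013, 0], "angular": [0, 0, -6.17]}, {"claw": 255, "dp": [0.0086, 0.0013, 0], "angular": [0, 0, -6.17]}, {"claw": 255, "dp": [0.0086, 0.0013, 0], "angular": [0, 0, -6.17]}, {"claw": 255, "dp": [0.0086, 0.0013, 0], "angular": [0, 0, -6.17]}, {"claw": 255, "dp": [0.0086, 0.0013, 0], "angular": [0, 0, -6.17]}, {"claw": 255, "dp": [0.0086, 0.0013, 0], "angular": [0, 0, -6.17]}, {"claw": 255, "dp": [0.0086, 0.0013, 0], "angular": [0, 0, -6.17]}, {"claw": 255, "dp": [0.0086, 0.0013, 0], "angular": [0, 0, -6.17]}]'

```text
clock: 24.75
tcp_pos: [0.6021, 0.1872, 0.1846]
orientation: [-0.001, -0.294, 0.956, 0.0]
wrist_force: [-0.4, -0.2, -1.9]
finger_gap: 0.025
```

Request:
play_rows --steps '[{"claw": 255, "dp": [0.0086, 0.0013, 0], "angular": [0, 0, -6.17]}, {"claw": 255, "dp": [0.0086, 0.0013, 0], "angular": [0, 0, -6.17]}, {"claw": 255, "dp": [0.0086, 0.0013, 0], "angular": [0, 0, -6.17]}, {"claw": 255, "dp": [0, 0, 0], "angular": [0, 0, 0]}, {"claw": 255, "dp": [0, 0, 0], "angular": [0, 0, 0]}, {"claw": 255, "dp": [0, 0, 0], "angular": [0, 0, 0]}, {"claw": 255, "dp": [0, 0, 0], "angular": [0, 0, 0]}, {"claw": 255, "dp": [0, 0, 0], "angular": [0, 0, 0]}]'

```text
clock: 25.42
tcp_pos: [0.5813, 0.1734, 0.184]
orientation: [-0.001, -0.441, 0.898, 0.0]
wrist_force: [-0.5, 0.3, -1.4]
finger_gap: 0.0246
```

```bash
python3 - <<'E'
from h import *
st(); shot('wrist','w13'); slot2('w13',(.035,0)); blade('w13'); face('w13')
E
```

```text
t 25.42 tcp [0.5813 0.1734 0.184 ] x [-0.611 -0.792  0.002] y [-0.792  0.611  0.001] z [-0.002 -0.001 -1.   ] F [-0.5  0.3 -1.4] M [-0.    0.   -0.02] gap 0.0246 j [ 0.16  0.4   0.03  1.21 -0.   -0.76]
head [ 0.0332 -0.0012  0.0129  0.1322] ang -0.1 slot c [ 0.0333 -0.001 ] [0.0016 0.006 ] n 132 world line az 52.5
192 blade y [np.float64(-0.0022), np.float64(0.0002)] xz [0.0108 0.0955]
194 blade y [np.float64(-0.0022), np.float64(0.0002)] xz [0.0108 0.0899]
196 blade y [np.float64(-0.0022), np.float64(0.0002)] xz [0.0102 0.0862]
handle [ 0.0165 -0.0139  0.0266] [0.0175 0.0109 0.024 ]
face n 1466 yaw(dx/dy)deg -0.6 pitch(dx/dz)deg 0.2 x at z=0 0.0206
```

Request:
play_rows --steps '[{"claw": 255, "dp": [0.0154, 0, 0], "angular": [0, 0, 0]}, {"claw": 255, "dp": [0.0154, 0, 0], "angular": [0, 0, 0]}, {"claw": 255, "dp": [0, 0, 0.008], "angular": [0, 0, 0]}, {"claw": 255, "dp": [0, 0, 0.01], "angular": [0, 0, 0]}, {"claw": 255, "dp": [0, 0, 0.01], "angular": [0, 0, 0]}, {"claw": 255, "dp": [0, 0, 0], "angular": [0, 0, 0]}, {"claw": 255, "dp": [0, 0, 0], "angular": [0, 0, 0]}, {"claw": 255, "dp": [0, 0, 0], "angular": [0, 0, 0]}]'

```text
clock: 26.13
tcp_pos: [0.5622, 0.149, 0.1557]
orientation: [-0.001, -0.442, 0.897, 0.0]
wrist_force: [0.3, -0.2, -2.0]
finger_gap: 0.025
```

```bash
python3 - <<'E'
from h import *
st(); shot('wrist','w14'); near('w14',(186,189,191,192,194)); blade('w14')
E
```

```text
t 26.13 tcp [0.5622 0.149  0.1557] x [-0.61  -0.792  0.002] y [-0.792  0.61   0.002] z [-0.003 -0.001 -1.   ] F [ 0.3 -0.2 -2. ] M [ 0.04 -0.03 -0.04] gap 0.025 j [ 0.12  0.36 -0.09  1.12 -0.   -0.79]
186 x 11.8 y0 -10.3 z 113 111 108 108 104 104 105 105 111 110 108 111 109 110 104 103 104 108 107 108 108 114 114 113
189 x 9.2 y0 -10.1 z 106 105 105 103 105 103 104 104 111 110 111 111 111 111 104 104 103 104 103 104 107 106 107 114
191 x 7.6 y0 -10.0 z 103 104 105 105 103 103 105 103 110 111 98 98 110 109 104 104 105 105 103 105 104 103 104 110
192 x 6.7 y0 -10.0 z 105 103 104 104 104 105 103 104 110 96 94 93 95 108 104 105 104 105 105 104 104 104 104 108
194 x 5.1 y0 -10.0 z 104 104 104 103 104 nan 104 104 109 89 91 89 90 110 105 103 104 104 103 105 103 105 105 103
192 blade y [np.float64(-0.0023), np.float64(0.0002)] xz [0.0116 0.0929]
194 blade y [np.float64(-0.0022), np.float64(0.0002)] xz [0.011  0.0892]
196 blade y [np.float64(-0.0022), np.float64(0.0002)] xz [0.0106 0.0848]
handle [ 0.0167 -0.0139  0.0262] [0.0178 0.0108 0.0233]
```

Request:
play_rows --steps '[{"claw": 255, "dp": [0, 0, 0.002], "angular": [0, 0, 0]}, {"claw": 255, "dp": [0, 0, 0.002], "angular": [0, 0, 0]}, {"claw": 255, "dp": [0, 0, 0.002], "angular": [0, 0, 0]}, {"claw": 255, "dp": [0, 0, 0.001], "angular": [0, 0, 0]}, {"claw": 255, "dp": [0, 0, 0.0006], "angular": [0, 0, 0]}, {"claw": 255, "dp": [0, 0, 0], "angular": [0, 0, 0]}, {"claw": 255, "dp": [0, 0, 0], "angular": [0, 0, 0]}, {"claw": 255, "dp": [0, 0, 0], "angular": [0, 0, 0]}]'

```text
clock: 26.85
tcp_pos: [0.5621, 0.1486, 0.1486]
orientation: [-0.001, -0.441, 0.897, 0.0]
wrist_force: [-1.0, 0.3, -1.3]
finger_gap: 0.0247
```

```bash
python3 - <<'E'
from h import *
st()
E
```

```text
t 26.85 tcp [0.5621 0.1486 0.1486] x [-0.61  -0.792  0.002] y [-0.792  0.61   0.001] z [-0.002 -0.001 -1.   ] F [-1.   0.3 -1.3] M [-0.04 -0.04 -0.01] gap 0.0247 j [ 0.12  0.37 -0.1   1.1  -0.   -0.79]
```

Request:
play_rows --steps '[{"claw": 255, "dp": [0, -0.0002, 0], "angular": [0, 0, 6]}, {"claw": 255, "dp": [0, -0.0002, 0], "angular": [0, 0, 6]}, {"claw": 255, "dp": [0, -0.0002, 0], "angular": [0, 0, 6]}, {"claw": 255, "dp": [0, -0.0002, 0], "angular": [0, 0, 6]}, {"claw": 255, "dp": [0, -0.0002, 0], "angular": [0, 0, 6]}, {"claw": 255, "dp": [0, -0.0002, 0], "angular": [0, 0, 6]}, {"claw": 255, "dp": [0, -0.0002, 0], "angular": [0, 0, 6]}, {"claw": 255, "dp": [0, -0.0002, 0], "angular": [0, 0, 6]}]'

```text
clock: 27.52
tcp_pos: [0.5626, 0.147, 0.1486]
orientation: [-0.001, -0.036, 0.999, -0.001]
wrist_force: [-1.3, -1.4, -1.6]
finger_gap: 0.0245
```

Request:
play_rows --steps '[{"claw": 255, "dp": [0, -0.0002, 0], "angular": [0, 0, 6]}, {"claw": 255, "dp": [0, -0.0002, 0], "angular": [0, 0, 6]}, {"claw": 255, "dp": [0, -0.0002, 0], "angular": [0, 0, 6]}, {"claw": 255, "dp": [0, -0.0002, 0], "angular": [0, 0, 6]}, {"claw": 255, "dp": [0, 0, 0], "angular": [0, 0, 5]}, {"claw": 255, "dp": [0, 0, 0], "angular": [0, 0, 0]}, {"claw": 255, "dp": [0, 0, 0], "angular": [0, 0, 0]}, {"claw": 255, "dp": [0, 0, 0], "angular": [0, 0, 0]}]'

```text
clock: 28.18
tcp_pos: [0.5623, 0.1462, 0.1485]
orientation: [-0.001, 0.212, 0.977, -0.001]
wrist_force: [-2.8, -1.5, 0.8]
finger_gap: 0.0248
```

```bash
python3 - <<'E'
from h import *
st(); m=T(); print(np.degrees(np.arctan2(m[1,0],m[0,0])))
E
```

```text
t 28.18 tcp [0.5623 0.1462 0.1485] x [-0.91   0.414  0.002] y [ 0.414  0.91  -0.003] z [-0.003 -0.002 -1.   ] F [-2.8 -1.5  0.8] M [-0.61  0.7   0.04] gap 0.0248 j [ 0.12  0.37 -0.1   1.1  -0.    0.54]
155.51265040905704
```

Request:
play_rows --steps '[{"claw": 255, "dp": [0, 0, 0], "angular": [0, 0, -5]}, {"claw": 255, "dp": [0, 0, 0], "angular": [0, 0, -5]}, {"claw": 255, "dp": [0, 0, -0.006], "angular": [0, 0, 0]}, {"claw": 255, "dp": [0, 0, -0.01], "angular": [0, 0, 0]}, {"claw": 255, "dp": [0, 0, -0.01], "angular": [0, 0, 0]}, {"claw": 255, "dp": [-0.015, 0, -0.01], "angular": [0, 0, 0]}, {"claw": 255, "dp": [-0.017, 0, 0], "angular": [0, 0, 0]}, {"claw": 255, "dp": [0, 0, 0], "angular": [0, 0, 0]}]'

```text
clock: 28.85
tcp_pos: [0.5978, 0.138, 0.1869]
orientation: [0.002, 0.128, 0.992, 0.0]
wrist_force: [0.1, -0.7, -1.3]
finger_gap: 0.0246
```

```bash
python3 - <<'E'
from h import *
st(); p,d=shot('wrist','w15'); slot2('w15',(.034,0)); face('w15')
M=T()
for n,s in (('s3',(.6373,.1917)),('s1',(.5845,.263))):
    c=(np.linalg.inv(M)@[*s,.051,1])[:2]; print(n,c)
    try: slot2('w15',c)
    except Exception as e: print(e)
cv2.imwrite('pics/w15c.png',cv2.resize(p[60:260,190:450,::-1],None,fx=3,fy=3,interpolation=cv2.INTER_CUBIC))
B=M.copy(); B[2,3]+=.06
plan(B,pose([.4455,.0238,.215],68.6),16)
E
```

```text
t 28.85 tcp [0.5978 0.138  0.1869] x [-0.967  0.254 -0.004] y [0.254 0.967 0.001] z [ 0.004 -0.001 -1.   ] F [ 0.1 -0.7 -1.3] M [-0.01 -0.04 -0.04] gap 0.0246 j [ 0.1   0.4   0.05  1.21 -0.    0.35]
head [ 0.0379 -0.0016  0.0129  0.1348] ang -3.9 slot c [ 0.0378 -0.0018] [0.0016 0.006 ] n 129 world line az 169.2
face n 1466 yaw(dx/dy)deg -0.1 pitch(dx/dz)deg 0.1 x at z=0 0.019
s3 [-0.02623881  0.06220902]
head [-0.0242  0.062   0.013   0.1351] ang -4.0 slot c [-0.0241  0.0629] [0.0014 0.0059] n 95 world line az 169.3
s1 [0.04293555 0.11776464]
head [0.0456 0.1178 0.0133 0.1349] ang -3.6 slot c [0.0457 0.1196] [0.0011 0.006 ] n 95 world line az 168.9
rows 16 dp [0.0068, -0.0097, 0.0019] ang [0.0, 0.01, 0.42]
```

View pics/w15c.png

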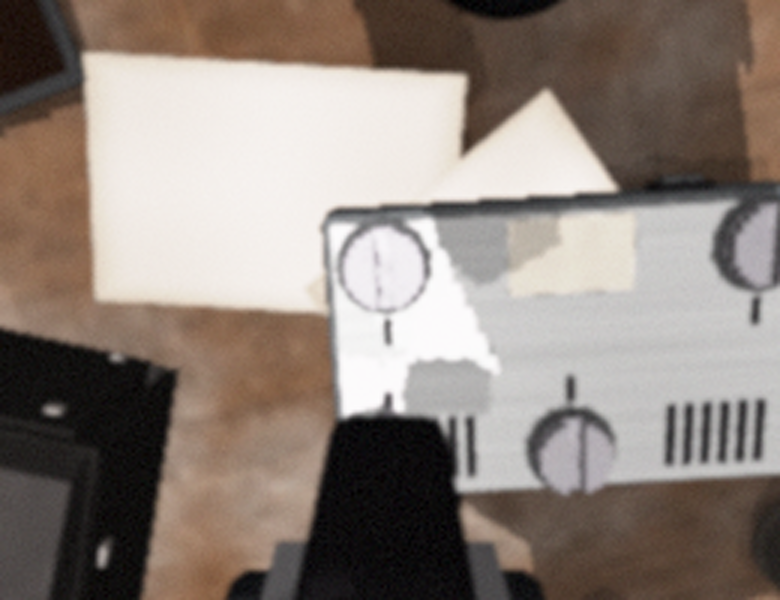

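The crop shows all three slots in line with their black marks: screw 2 at (384,267), screw 3 at (572,450) and screw 1 at (765,245). Next I take the driver back and hover beside the hole.

```bash
python3 - <<'E'
from h import *
B=T(); B[2,3]+=.06
plan(B,pose([.488,.008,.20],68.6),8)
E
```

```text
rows 8 dp [0.0079, -0.0196, 0.0057] ang [0.0, 0.01, 0.84]
```

Request:
play_rows --steps '[{"claw": 255, "dp": [0, 0, -0.01], "angular": [0, 0, 0]}, {"claw": 255, "dp": [0, 0, -0.015], "angular": [0, 0, 0]}, {"claw": 255, "dp": [0, 0, -0.015], "angular": [0, 0, 0]}, {"claw": 255, "dp": [0, 0, -0.01], "angular": [0, 0, 0]}, {"claw": 255, "dp": [0, 0, -0.01], "angular": [0, 0, 0]}, {"claw": 255, "dp": [0, 0, 0], "angular": [0, 0, 0]}, {"claw": 255, "dp": [0, 0, 0], "angular": [0, 0, 0]}, {"claw": 255, "dp": [0, 0, 0], "angular": [0, 0, 0]}]'

```text
clock: 29.57
tcp_pos: [0.5935, 0.1386, 0.2439]
orientation: [-0.001, 0.127, 0.992, -0.001]
wrist_force: [-0.5, -0.1, -1.6]
finger_gap: 0.0246
```

```bash
python3 - <<'E'
from h import *
P=cloud('w1').reshape(-1,3); m=(P[:,2]>.07)&(P[:,0]>.4)&(P[:,0]<.65)&(P[:,1]<.12)&(P[:,1]>-.15)&(P[:,2]<.22)
Q=P[m]
for y in np.arange(-.15,.12,.03):
    k=(Q[:,1]>=y)&(Q[:,1]<y+.03); print(y.round(2),k.sum(),Q[k,0].min().round(3) if k.any() else '',Q[k,2].max().round(3) if k.any() else '')
E
```

```text
-0.15 1961 0.468 0.15
-0.12 1878 0.48 0.132
-0.09 1771 0.497 0.133
-0.06 1383 0.512 0.131
-0.03 954 0.528 0.13
0.0 403 0.544 0.146
0.03 456 0.57 0.142
0.06 44 0.579 0.125
0.09 0  
0.12 0
```

Request:
play_rows --steps '[{"claw": 255, "dp": [0.0079, -0.0196, 0.0057], "angular": [0, 0, 0.84]}, {"claw": 255, "dp": [0.0079, -0.0196, 0.0057], "angular": [0, 0, 0.84]}, {"claw": 255, "dp": [0.0079, -0.0196, 0.0057], "angular": [0, 0, 0.84]}, {"claw": 255, "dp": [0.0079, -0.0196, 0.0057], "angular": [0, 0, 0.84]}, {"claw": 255, "dp": [0.0079, -0.0196, 0.0057], "angular": [0, 0, 0.84]}, {"claw": 255, "dp": [0.0079, -0.0196, 0.0057], "angular": [0, 0, 0.84]}, {"claw": 255, "dp": [0.0079, -0.0196, 0.0057], "angular": [0, 0, 0.84]}, {"claw": 255, "dp": [0.0079, -0.0196, 0.0057], "angular": [0, 0, 0.84]}]'

```text
clock: 30.23
tcp_pos: [0.4849, 0.0076, 0.1979]
orientation: [-0.002, 0.185, 0.983, -0.001]
wrist_force: [-0.6, -1.1, -1.5]
finger_gap: 0.025
```

Request:
play_rows --steps '[{"claw": 255, "dp": [0, 0, 0], "angular": [0, 0, 0]}, {"claw": 255, "dp": [0, 0, 0], "angular": [0, 0, 0]}, {"claw": 255, "dp": [0, 0, 0], "angular": [0, 0, 0]}, {"claw": 255, "dp": [0, 0, 0], "angular": [0, 0, 0]}, {"claw": 255, "dp": [0, 0, 0], "angular": [0, 0, 0]}, {"claw": 255, "dp": [0, 0, 0], "angular": [0, 0, 0]}, {"claw": 255, "dp": [0, 0, 0], "angular": [0, 0, 0]}, {"claw": 255, "dp": [0, 0, 0], "angular": [0, 0, 0]}]'

```text
clock: 30.9
tcp_pos: [0.4866, 0.0084, 0.1991]
orientation: [-0.001, 0.185, 0.983, -0.001]
wrist_force: [-0.7, 0.1, -2.2]
finger_gap: 0.0248
```

```bash
python3 - <<'E'
from h import *
st(); p,d=shot('wrist','w16'); face('w16')
P=tcloud('w16'); Q=P.reshape(-1,3); c=(np.linalg.inv(T())@[.4463,.0243,.06,1]); print(c)
s=np.hypot(Q[:,0]-c[0],Q[:,1]-c[1]); top=(s<.05)&(abs(Q[:,2]-c[2])<.005); print(cv2.minAreaRect(Q[top,:2].astype(np.float32)),np.median(Q[top,2]))
h=(s<.02)&(Q[:,2]>c[2]+.008); print('hole',h.sum(),Q[h,:2].mean(0),cv2.minEnclosingCircle(Q[h,:2].astype(np.float32)))
H=env.calibration('wrist')['hand_eye']
g=cv2.cvtColor(p,cv2.COLOR_RGB2GRAY); k=load('w16')['k']
mm=Q[top].mean(0); q=np.linalg.inv(H)@[*c[:3],1]; print('pix',k[0]*q[0]/q[2]+k[2],k[1]*q[1]/q[2]+k[3])
E
```

```text
t 30.9 tcp [0.4866 0.0084 0.1991] x [-0.932  0.363  0.002] y [ 0.363  0.932 -0.002] z [-0.002 -0.001 -1.   ] F [-0.7  0.1 -2.2] M [ 0.    0.03 -0.01] gap 0.0248 j [-0.15  0.16 -0.25  1.16 -0.    0.22]
face n 1465 yaw(dx/dy)deg -0.1 pitch(dx/dz)deg 0.1 x at z=0 0.0189
[4.30232159e-02 4.57330527e-04 1.39206939e-01 1.00000000e+00]
((0.04312439262866974, -0.0007103532552719116), (0.06422414630651474, 0.06422115862369537), 64.23065948486328) 0.1384718303950482
hole 483 [ 0.03923763 -0.00071463] ((0.04293256625533104, -0.0007270200294442475), 0.012102572247385979)
pix 319.31405997534085 144.03856269048342
```

Request:
play_rows --steps '[{"claw": 255, "dp": [0.015, 0, 0], "angular": [0, 0, 0]}, {"claw": 255, "dp": [0.017, 0, 0], "angular": [0, 0, 0]}, {"claw": 255, "dp": [0.01, 0, 0], "angular": [0, 0, 0]}, {"claw": 255, "dp": [0, 0, 0], "angular": [0, 0, 0]}, {"claw": 255, "dp": [0, 0, 0.015], "angular": [0, 0, 0]}, {"claw": 255, "dp": [0, 0, 0.018], "angular": [0, 0, 0]}, {"claw": 255, "dp": [0, 0, 0.018], "angular": [0, 0, 0]}, {"claw": 255, "dp": [0, 0, 0], "angular": [0, 0, 0]}]'

```text
clock: 31.62
tcp_pos: [0.4458, 0.0234, 0.1456]
orientation: [-0.003, 0.185, 0.983, -0.001]
wrist_force: [-0.7, 0.1, -0.8]
finger_gap: 0.0244
```

Request:
play_rows --steps '[{"claw": 255, "dp": [0, 0, 0.01], "angular": [0, 0, 0]}, {"claw": 255, "dp": [0, 0, 0.01], "angular": [0, 0, 0]}, {"claw": 255, "dp": [0, 0, 0.01], "angular": [0, 0, 0]}, {"claw": 255, "dp": [0, 0, 0.0025], "angular": [0, 0, 0]}, {"claw": 255, "dp": [0, 0, 0.001], "angular": [0, 0, 0]}, {"claw": 255, "dp": [0, 0, 0], "angular": [0, 0, 0]}, {"claw": 255, "dp": [0, 0, 0], "angular": [0, 0, 0]}, {"claw": 255, "dp": [0, 0, 0], "angular": [0, 0, 0]}]'

```text
clock: 32.28
tcp_pos: [0.4477, 0.0232, 0.1155]
orientation: [-0.0, 0.185, 0.983, -0.001]
wrist_force: [-0.9, -0.2, -1.5]
finger_gap: 0.0246
```

```bash
python3 - <<'E'
from h import *
st(); shot('wrist','w17'); face('w17')
E
```

```text
t 32.28 tcp [0.4477 0.0232 0.1155] x [-0.932  0.364  0.   ] y [ 0.364  0.932 -0.001] z [-0.001 -0.001 -1.   ] F [-0.9 -0.2 -1.5] M [-0.03 -0.01 -0.06] gap 0.0246 j [-0.13  0.15 -0.48  0.94 -0.    0.25]
face n 1451 yaw(dx/dy)deg -0.1 pitch(dx/dz)deg 0.1 x at z=0 0.0189
```

Request:
play_rows --steps '[{"claw": 255, "dp": [0, 0, 0.002], "angular": [0, 0, 0]}, {"claw": 255, "dp": [0, 0, 0], "angular": [0, 0, 0]}, {"claw": 150, "dp": [0, 0, 0], "angular": [0, 0, 0]}, {"claw": 90, "dp": [0, 0, 0], "angular": [0, 0, 0]}, {"claw": 40, "dp": [0, 0, 0], "angular": [0, 0, 0]}, {"claw": 0, "dp": [0, 0, 0], "angular": [0, 0, 0]}, {"claw": 0, "dp": [0, 0, 0], "angular": [0, 0, 0]}, {"claw": 0, "dp": [0, 0, -0.01], "angular": [0, 0, 0]}]'

```text
clock: 33.0
tcp_pos: [0.4459, 0.0235, 0.1214]
orientation: [-0.002, 0.185, 0.983, -0.001]
wrist_force: [-0.1, -0.1, 0.4]
finger_gap: 0.0858
```

Request:
play_rows --steps '[{"claw": 0, "dp": [0, 0, -0.02], "angular": [0, 0, 0]}, {"claw": 0, "dp": [0, 0, -0.025], "angular": [0, 0, 0]}, {"claw": 0, "dp": [0, 0, -0.03], "angular": [0, 0, 0]}, {"claw": 0, "dp": [0, 0, -0.03], "angular": [0, 0, 0]}, {"claw": 0, "dp": [0, 0, -0.03], "angular": [0, 0, 0]}, {"claw": 0, "dp": [-0.02, 0, -0.02], "angular": [0, 0, 0]}, {"claw": 0, "dp": [-0.02, 0, 0], "angular": [0, 0, 0]}, {"claw": 0, "dp": [0, 0, 0], "angular": [0, 0, 0]}]'

```text
clock: 33.67
tcp_pos: [0.4885, 0.0077, 0.2792]
orientation: [0.002, 0.185, 0.983, -0.001]
wrist_force: [1.2, 0.0, -0.7]
finger_gap: 0.0852
```

```bash
python3 - <<'E'
from h import *
st(); p,d=shot('wrist','w18')
P=cloud('w18').reshape(-1,3); c=(.4463,.0243); s=np.hypot(P[:,0]-c[0],P[:,1]-c[1])
t=(s<.035)&(P[:,2]>.13)&(P[:,2]<.16); print('top',t.sum(),cv2.minAreaRect(P[t,:2].astype(np.float32)),P[t,2].mean(),P[t,2].std())
b=(s<.06)&(abs(P[:,2]-.06)<.004); print('block',cv2.minAreaRect(P[b,:2].astype(np.float32)))
for z in (.075,.09,.105,.12): k=(s<.03)&(abs(P[:,2]-z)<.006); print(z,k.sum(),P[k].mean(0).round(4))
cv2.imwrite('pics/w18s.png',p[:,:,::-1])
E
```

```text
t 33.67 tcp [0.4885 0.0077 0.2792] x [-0.931  0.364 -0.004] y [ 0.364  0.931 -0.001] z [ 0.004 -0.002 -1.   ] F [ 1.2  0.  -0.7] M [ 0.01 -0.07  0.04] gap 0.0852 j [-0.15  0.13 -0.09  1.35 -0.    0.23]
top 1024 ((0.44544169306755066, 0.022199468687176704), (0.025289790704846382, 0.03574389964342117), 69.38634490966797) 0.14001882308307148 0.0013770931069747381
block ((0.44584155082702637, 0.02309248223900795), (0.06412508338689804, 0.06407008320093155), 4.534890651702881)
0.075 17 [0.4289 0.0288 0.0717]
0.09 3 [0.4281 0.0254 0.0929]
0.105 3 [0.4292 0.0296 0.1028]
0.12 18 [0.4291 0.0296 0.1209]
```

View pics/w18s.png

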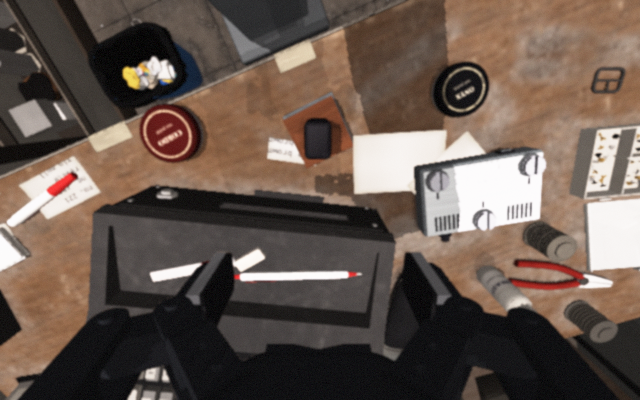

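The picture shows the driver upright in the holder at (318,138), its butt level at 0.140 m and about 1 mm from the block's centre. The gripper is clear and the bystanders are where they were. I'm handing in.

```bash
python3 -c "
from workcell import env
print(env.hand_in())"
```

```text
the job is handed in; nothing more can be done
None
```

The job is handed in at about 33.7 s of the 72 s allowed; the hand-in gave no verdict.

**What I did:** I picked the driver up with the tool tilted, stood it blade-down in the holder and let go. Then I took it again from the top and turned screws 1, 3 and 2 clockwise to their stops. Last, I put it back in the holder, let go, and lifted the gripper clear.

**Last checks:**
- **First standing:** after letting go, the driver stood upright in the hole, its butt at 0.14 m and its axis about 2 mm from the hole's centre.
- **Screws:** the slots lie at 168.9°, 169.2° and 169.3° for screws 1, 2 and 3. The unit's own x axis is at about 168.6°, so each is within 1° of the mark, and they look in line with the marks in the close picture.
- **Driver at the end:** it stands in the holder with its butt level at 0.140 m and its axis about 1 mm from the block's centre.
- **Forces:** wrist force readings taken after each move stayed below about 13 N.
- **Bystanders:** those in the last picture look where they were; I did not measure their positions again.

**Disagreements:** the wrist camera's measurements of the gripped driver differed by 1–2 mm between readings. I therefore set the blade over each slot from positions seen in a single picture.

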